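Load and set the lacquer curing cabinet

TASK

Put every closed, lidded round lacquer box into the low curing cabinet: swing its door wide open by the handle, at least square to the front, pull the tray right out, stand the boxes upright in it, push the tray fully home and shut the door. Last, with the door shut, turn the knob on the roof until the pointer under the window lines up with the brass mark. Leave the round box of cheroots without a lid and the other things where they are.

Things in the scene. Friction and masses are not known exactly. Their poses are not given: they have to be found in the camera images.
- cabinet: low wooden cabinet standing fixed on the table: 270 mm wide (its y), 200 mm deep (its x), 108 mm high; origin on the table at the middle of the cabinet's front edge, x points to its back, y to its left side as seen from the robot, z up. The door stands 70 mm out in front of this edge. The roof carries a black knob on the right and a pointer gauge under a clear window (frame 14 mm high) on the left
- door (a joint): door angle, rad: 0 shut, 1.9 fully open, grows as the free left edge swings out toward the robot and then round to the right (anticlockwise from above); it stays where it is left, needs about 1 N at the handle. The door is a hollow box 70 mm deep, 270 mm wide and 104 mm high that covers the tray's handle while shut
- door_hinge (a point): a point on the door's upright hinge axis, at the cabinet's right front corner, 80 mm above the table
- door_handle (a point): grip point on the door handle's upright steel bar, 12 mm thick, standing 40 mm off the door face, 80 mm above the table, 240 mm from the hinge along the door; the bar reaches from 24 to 102 mm above the table, with a short stand-off to the door at either end. With the door shut the cabinet's y axis runs along the door; the door turns with its joint
- tray (a joint): how far the tray is pulled out toward the robot along the cabinet's -x, m: 0 home, 0.165 fully out (stop). Slides with about 2 N. It runs freely only with the door square or farther open (it would strike the door otherwise)
- tray_handle (a point): middle of the tray's steel handle bar, 12 mm thick, 110 mm long along the cabinet's y, 86 mm above the table, 52 mm in front of the tray's front wall
- tray_in (a point): centre of the tray's inner floor, 18 mm above the table, axes as the cabinet's; inside the tray is 166 mm (x) by 230 mm (y), its walls rise 30 mm above this floor. The cabinet's inner space is 98 mm high measured from the table
- vent_knob (a joint): knob angle, rad, 0 to 4.2, grows anticlockwise from above; at 0 the knob's grip bar lies along the cabinet's x. Stiff enough to stay put (about 0.04 N m)
- knob_grip (a point): on the knob's upright axis at gripping height, 144 mm above the table: a black grip bar 56 mm long, 14 mm thick, its top 15 mm above this point, on a round foot whose top is 14 mm below it, 36 mm above the roof
- pointer_tip (a point): tip of the black pointer, a 4 mm wide bar that comes from the back side of the gauge on the roof toward the front; geared to the knob, it moves 20 mm along the cabinet's +y for each rad of the knob
- mark_tip (a point): tip of the brass mark, a 4 mm wide bar that comes from the front side of the gauge; it stays put during the job. Pointer and mark line up when their tips have the same y in the cabinet's frame
- box_a: closed lacquer box to be loaded: upright round box with a lid fixed on, 59 mm across, 64 mm high; origin at the centre of its underside, z up
- box_b: closed lacquer box to be loaded: upright round box with a lid fixed on, 59 mm across, 72 mm high; origin at the centre of its underside, z up
- box_c: closed lacquer box to be loaded: upright round box with a lid fixed on, 66 mm across, 66 mm high; origin at the centre of its underside, z up
- box_d: closed lacquer box to be loaded: upright round box with a lid fixed on, 66 mm across, 70 mm high; origin at the centre of its underside, z up
- open_box: bystander: slim round woven box without lid, filled with cheroots, 58 mm across, 91 mm high, standing among the lidded boxes; leave it alone. Origin under its centre
- mug: bystander: pink mug, 95 x 132 x 88 mm, origin under its centre
- ornament: bystander: gilt ornament, 61 mm across, 124 mm high, origin under its centre
- tin: bystander: flat round green tin, 64 mm across, 24 mm high, origin under its centre
Not all that is in view belongs to the job. Leave any blue or purple look-alike of the box_a alone.

How it is judged:
By the outcome, as a careful person would: the job done as asked, in the order asked, and still so for the second after the job is handed in, with the robot touching nothing.
Of box_a, box_b, box_c, box_d only 2 to 3 are there at a start; the rules pass over those that are not, and their reading is None.
At some moment in a run one of box_a, box_b, box_c, box_d may be knocked a few centimetres aside while the robot is not near it.
It also fails if it takes over 210 s, if anything falls off the work surface, if the arm or the gripper's body presses on something with over 40 N, if the wrist force passes 120 N, or if a joint passes its speed limit or range.

ROBOT

A 6-joint arm with a two-finger parallel gripper is mounted at the origin on a cart in front of the work surface, level with it; the furniture and walls round the work are solid. World frame = base frame: x ahead of the robot, y to its left, z up, the work surface at z = 0. Lengths are in m, angles in rad, forces in N, time in s.
With the tool pointing down it reaches from about 0.3 to 0.825 m from the base axis. Payload 5.4 kg.
Tool frame: the origin (TCP) lies at the very end of the fingers, on their centre line; the grasp point (between the pads) lies 19 mm behind it; z points along the fingers, y is the direction in which the jaws open and shut (so a half turn about z gives the same grasp; the last joint's range is limited). The gripper opens to 92 mm and grips with 3 to 60 N. Pads are 20 mm wide; open, the fingers measure 128 mm over their backs; the gripper's body (75 mm by 189 mm) begins 69 mm behind the grasp point.
Start: joints at [-1.418, 0.158, 1.597, -0, 1.386, -0.21], TCP at [0.204, -0.538, 0.215] pointing down, gripper open.
Joint ranges: [-2.91, 2.91], [-0.94, 2.29], [0.18, 2.7], [-1.29, 4.43], [0.17, 2.64], [-3, 3]. Speed limits (rad/s): [2.57, 2.57, 3.14, 3.14, 3.14, 3.14].

INTERFACE

Orientations are given as [roll, pitch, yaw] about the fixed x, y, z axes, in that order (R = Rz(yaw) Ry(pitch) Rx(roll)).
In Python, from workcell import manip gives the robot as it stands.
- The arm moves only by the tool arm_command, never from a script. Its argument "moves" is a list of rows, each an object of numbers: "dx", "dy", "dz": the shift along the tool's x, y, z in m; "rx", "ry", "rz": the turn, a rotation vector about the tool's x, y, z in rad. In form: [{"dx": .., "dy": .., "dz": .., "rx": .., "ry": .., "rz": ..}, ...]. A call has 1 to 12 rows; each row shifts and turns the commanded pose from where the row before left it, along the tool's axes as they then stand; what a row does not reach is not made up. A row lasts 1/10 s, in which the tool goes at most 50 mm and 8.59 degrees, less where a joint would pass 70% of its speed; a pose out of reach is approached as far as the arm can. A call with a gripper value outside its range is refused whole. "gripper" is the finger opening in m, from 0 to 0.0919, set as the call begins (left out, the last holds). The fingers move at their own pace and stop on an object; the grip force is fixed at half the most. Time passes only in rows, so rows that do not move let the fingers close. It gives the time, the measured TCP pose, the force and the opening at its end, in the units of the state.
- manip.get_obs(): the state, without advancing time (a new reading comes with each control period).
- manip.capture(name): name is "scene" or "top" or "wrist"; returns the picture (400x640x3 uint8, blue, green, red); there is no depth.
- manip.camera_model(name): a dict with "fov_y" (degrees; the focal length in pixels is half the picture's height over the tangent of half this angle, whatever the lens; pixels are square), "cx", "cy" (the principal point, pixels), "position" and "rotation" of the camera in the world; the wrist camera has in their place "mount" (4x4, takes a point from camera to tool coordinates, whose origin is the TCP and whose axes are the flange's). Camera axes: x right, y down, z forward; pixel columns grow to the right and rows downward; lengths in m; the calibration is good to about 2 mm. A picture is of the moment at which its call begins: read the wrist's pose just before it. camera_model takes no time and is no camera call.
- manip.job_done(): hands the job in, once; it reports no verdict.
The state is a dict: "time": time; "joint_pos": joint angles; "joint_velocities": joint speeds; "tau": joint torques, N m; "tcp_pos": TCP position; "tcp_rot": TCP orientation; "wrist_force": force on the tool from outside, world axes, zero at the start; "moment": the same for the moment, N m; "width": finger opening in m.
Only numpy, scipy, OpenCV 4.12 (cv2) and the standard library are available. Lean on these libraries where they do the work, as an engineer would, in place of code of your own. Each camera call takes 0.05 s, during which the arm holds its last target.

## Working session

There is one attempt and no reset: what is moved stays moved. The work goes in short steps, Python scripts to look and compute and a tool call to move; the robot and the scene stay as the last step left them, time stands still between calls to the robot, and variables do not carry over. Pictures are saved under pics/ and viewed, and the job is handed in when it is done.

Besides the shell and the picture viewer there is one more tool, called after "Request:" as name(argument=value, ...) on one line, values as JSON. arm_command: Moves the arm, as the interface text tells. Its arguments: {"type":"object","properties":{"moves":{"type":"array"},"gripper":{"type":"number"}},"required":["moves"]}

```bash
ls; mkdir -p pics; python3 - <<'E'
from workcell import manip
import cv2
o=manip.get_obs()
for k,v in o.items(): print(k,v)
for n in ("scene","top","wrist"):
    print(n,manip.camera_model(n))
    cv2.imwrite(f"pics/{n}0.png",manip.capture(n))
E
```

```text
pics
time 0.0
joint_pos [-1.41811010e+00  1.59029542e-01  1.59821911e+00 -6.69376016e-06
  1.38620069e+00 -2.10096302e-01]
joint_velocities [ 8.86319654e-04  2.01551766e-04  1.75106355e-03 -1.13036126e-03
  1.16456315e-05 -1.52079069e-03]
tau [ 8.00428697e-04 -3.85574162e+01 -3.22108018e+01  7.01704086e-02
  3.81643383e-02 -1.18274384e-04]
tcp_pos [ 0.20393759 -0.53695281  0.21363646]
tcp_rot [-3.13977542e+00 -3.80786963e-04  3.62783418e-01]
wrist_force [ 0.54691387 -0.47639191  0.5659046 ]
moment [-0.0134285  -0.01897387  0.0047713 ]
width 0.0921303716335754
scene {'fov_y': 47.025198959681006, 'cx': 314.87958541432283, 'cy': 207.4192075054689, 'position': array([0.03481281, 0.86480466, 0.93749626]), 'rotation': array([-2.22759939,  0.01898675, -2.63931318])}
top {'fov_y': 51.28019171125228, 'cx': 320.43812135819485, 'cy': 202.59669553512344, 'position': array([ 0.37630065, -0.02425499,  1.55704161]), 'rotation': array([-3.0205466 , -0.01373736, -1.55904525])}
wrist {'fov_y': 71.25897899738081, 'cx': 325.8437516838375, 'cy': 205.85951415699054, 'mount': array([[-1.37448350e-03, -9.63202362e-01, -2.68773737e-01,
         7.56216032e-02],
       [ 9.99998443e-01, -1.62131730e-03,  6.96404675e-04,
        -6.29411899e-04],
       [-1.10654614e-03, -2.68772361e-01,  9.63203090e-01,
        -1.70855876e-01],
       [ 0.00000000e+00,  0.00000000e+00,  0.00000000e+00,
         1.00000000e+00]])}
```

View pics/scene0.png

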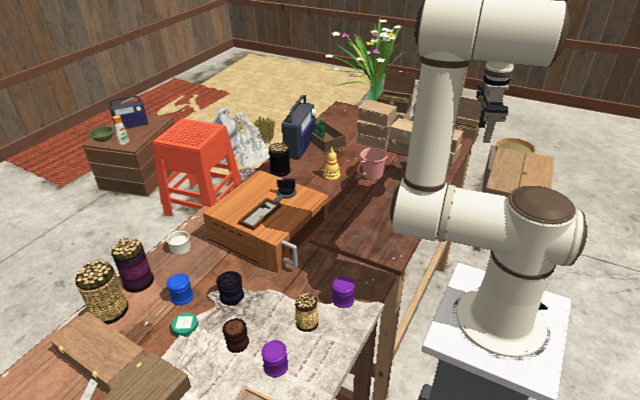

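View pics/top0.png

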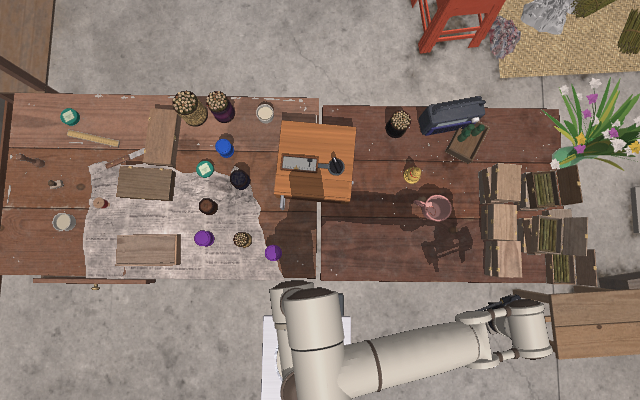

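View pics/wrist0.png

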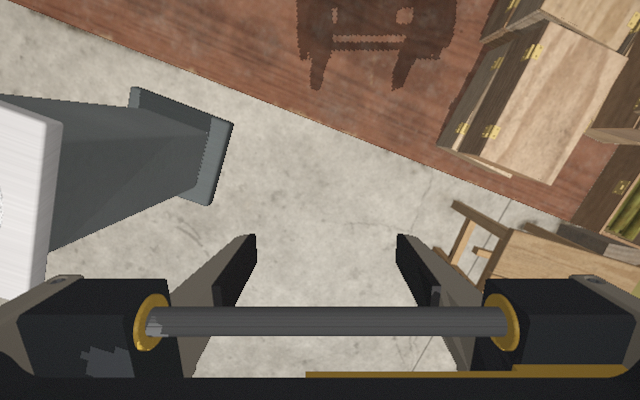

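The top view shows the cabinet at about (315,160), a black box at (240,178), a brown box at (207,206), purple look-alikes at (204,238) and (272,253), and a blue one at (225,147). I'll zoom in next.

```bash
cat > h.py <<'E'
import numpy as np, cv2
from scipy.spatial.transform import Rotation as R
from workcell import manip
def cam(n,obs=None):
    m=manip.camera_model(n); f=200/np.tan(np.radians(m['fov_y'])/2)
    if n=='wrist':
        T=np.eye(4); T[:3,:3]=R.from_euler('xyz',obs['tcp_rot']).as_matrix(); T[:3,3]=obs['tcp_pos']
        T=T@m['mount']; return f,m['cx'],m['cy'],T[:3,:3],T[:3,3]
    return f,m['cx'],m['cy'],R.from_euler('xyz',m['rotation']).as_matrix(),np.array(m['position'])
def ray(c,uv):
    f,cx,cy,Rm,p=c; d=Rm@np.array([(uv[0]-cx)/f,(uv[1]-cy)/f,1]); return p,d/np.linalg.norm(d)
def onz(c,uv,z):
    p,d=ray(c,uv); return p+d*(z-p[2])/d[2]
def proj(c,P):
    f,cx,cy,Rm,p=c; q=(np.atleast_2d(P)-p)@Rm; return np.c_[cx+f*q[:,0]/q[:,2],cy+f*q[:,1]/q[:,2]]
def tri(obs):
    A=np.zeros((3,3));b=np.zeros(3)
    for c,uv in obs:
        p,d=ray(c,uv); M=np.eye(3)-np.outer(d,d); A+=M;b+=M@p
    return np.linalg.solve(A,b)
def crop(name,img,x0,y0,x1,y1,s):
    cv2.imwrite('pics/'+name,cv2.resize(img[y0:y1,x0:x1],None,fx=s,fy=s,interpolation=cv2.INTER_CUBIC))
def tcpT(o):
    T=np.eye(4); T[:3,:3]=R.from_euler('xyz',o['tcp_rot']).as_matrix(); T[:3,3]=o['tcp_pos']; return T
E
python3 - <<'E'
from h import *
t=cv2.imread('pics/top0.png'); s=cv2.imread('pics/scene0.png')
crop('t1.png',t,180,80,380,280,3) ; crop('s1.png',s,70,130,400,390,2.4)
c=cam('top')
for uv in [(240,178),(207,206),(204,238),(272,253),(242,239),(225,147),(275,200),(355,200),(281,122),(336,165),(413,174),(437,207),(205,168)]:
    print(uv,onz(c,uv,0.07).round(3),onz(c,uv,0).round(3))
E
```

```text
(240, 178) [0.643 0.249 0.07 ] [0.656 0.262 0.   ]
(207, 206) [0.54  0.363 0.07 ] [0.547 0.381 0.   ]
(204, 238) [0.425 0.369 0.07 ] [0.428 0.387 0.   ]
(272, 253) [0.376 0.127 0.07 ] [0.375 0.134 0.   ]
(242, 239) [0.424 0.234 0.07 ] [0.426 0.246 0.   ]
(225, 147) [0.757 0.308 0.07 ] [0.775 0.323 0.   ]
(275, 200) [0.565 0.121 0.07 ] [0.574 0.128 0.   ]
(355, 200) [ 0.569 -0.167  0.07 ] [ 0.578 -0.174  0.   ]
(281, 122) [0.854 0.106 0.07 ] [0.876 0.112 0.   ]
(336, 165) [ 0.696 -0.098  0.07 ] [ 0.711 -0.101  0.   ]
(413, 174) [ 0.667 -0.378  0.07 ] [ 0.68  -0.395  0.   ]
(437, 207) [ 0.547 -0.463  0.07 ] [ 0.555 -0.484  0.   ]
(205, 168) [0.678 0.377 0.07 ] [0.692 0.395 0.   ]
```

View pics/t1.png

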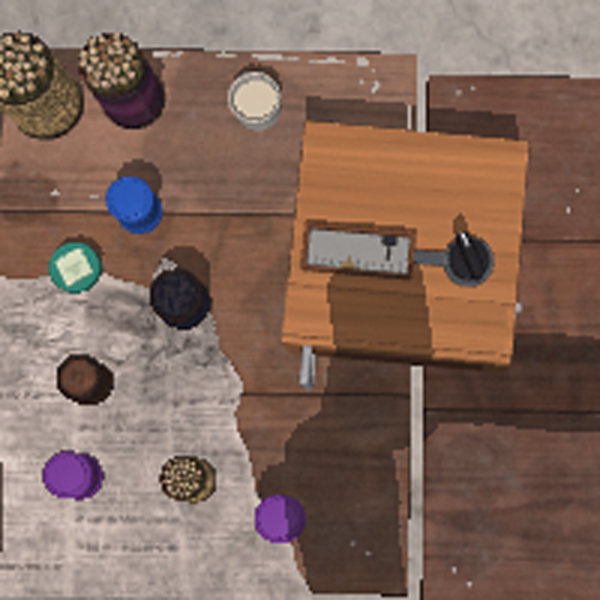

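View pics/s1.png

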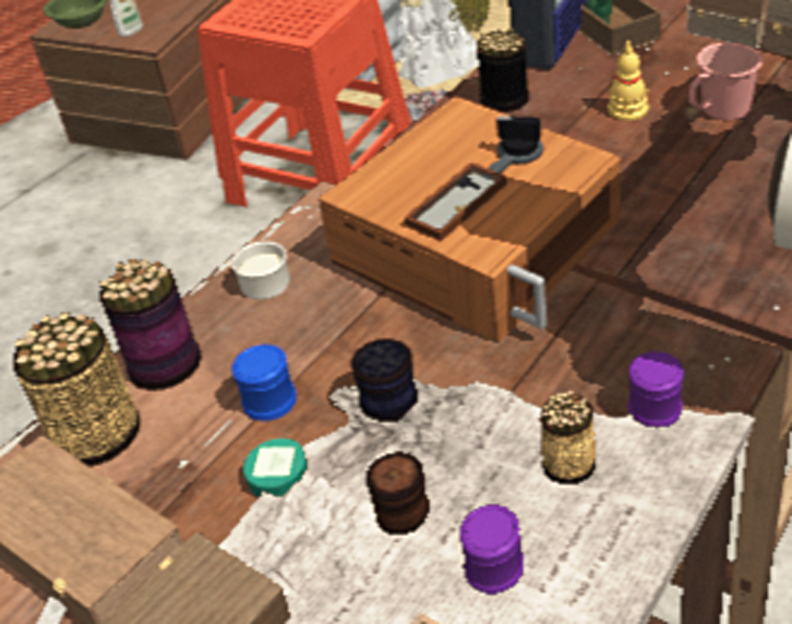

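```bash
cat > cab.py <<'E'
from h import *
from scipy.optimize import least_squares
ct=cam('top');cs=cam('scene')
t=lambda u,v:(180+u/3,80+v/3); s=lambda u,v:(70+u/2.4,130+v/2.4)
obs=[(ct,t(305,122),(.2,.135,.108)),(ct,t(527,140),(.2,-.135,.108)),(ct,t(283,343),(-.07,.135,.104)),(ct,t(511,365),(-.07,-.135,.104)),
(cs,s(322,203),(.2,.135,.108)),(cs,s(458,98),(.2,-.135,.108)),(cs,s(620,157),(-.07,-.135,.104)),(cs,s(497,275),(-.07,.135,.104))]
def W(p,q): 
    c,s_=np.cos(p[2]),np.sin(p[2]); return np.array([p[0]+c*q[0]-s_*q[1],p[1]+s_*q[0]+c*q[1],q[2]])
def f(p): return np.concatenate([(proj(c,W(p,q))[0]-uv) for c,uv,q in obs])
if __name__=='__main__':
    r=least_squares(f,[.63,0,-.08],loss='soft_l1'); print(r.x.round(4)); print(f(r.x).reshape(-1,2).round(1))
    p=r.x
    print('knob',tri([(ct,t(468,250)),(cs,s(519,122))]))
    for n,q in dict(hinge=(0,-.135,.08),handle=(-.11,.105,.08),knob=(.1,-.09,.159)).items():
        w=W(p,q);print(n,w.round(3),proj(ct,w).round(1),proj(cs,w).round(1))
    print('handle tri',tri([(ct,t(307,352)),(cs,s(512,272))]))
    for nm,a,b in [('black',t(180,298),s(384,360)),('brown',t(84,378),s(396,472)),('open',t(184,478),s(567,408)),('purp1',t(73,474),s(491,530)),('purp2',t(279,518),s(656,370)),('blue',t(131,202),s(262,365))]:
        print(nm,tri([(ct,a),(cs,b)]).round(3), onz(ct,a,.068).round(3))
E
python3 cab.py
```

```text
[ 0.6378 -0.0188 -0.0698]
[[-0.4  0. ]
 [ 0.6  0.3]
 [-0.1  0.8]
 [ 0.4 -0.2]
 [-1.2 -2. ]
 [-0.9 -1.3]
 [ 1.1  0. ]
 [-0.   1.6]]
knob [ 0.68115462 -0.09470484  0.15324605]
hinge [ 0.628 -0.153  0.08 ] [[351.5 183.1]] [[310.5 194.8]]
handle [0.535 0.094 0.08 ] [[282.2 207.9]] [[296.1 251.6]]
knob [ 0.731 -0.116  0.159] [[342.6 149.5]] [[274.9 171.6]]
handle tri [0.57305433 0.09360403 0.09408301]
black [0.641 0.251 0.064] [0.638 0.249 0.068]
brown [0.542 0.363 0.06 ] [0.54  0.36  0.068]
open [0.423 0.234 0.087] [0.422 0.237 0.068]
purp1 [0.427 0.372 0.054] [0.426 0.368 0.068]
purp2 [0.377 0.124 0.06 ] [0.377 0.123 0.068]
blue [0.759 0.315 0.058] [0.756 0.313 0.068]
```

```bash
cat > plan.py <<'E'
from h import *
import sys
def plan(x,y,z,yaw=None,n=None,start=None,vmax=.045):
    o=manip.get_obs(); T=tcpT(o) if start is None else start
    if yaw is None: yaw=R.from_matrix(T[:3,:3]).as_euler('xyz')[2]
    Rt=R.from_euler('xyz',[np.pi,0,yaw]).as_matrix()
    rv=R.from_matrix(T[:3,:3].T@Rt).as_rotvec(); D=T[:3,:3].T@(np.array([x,y,z])-T[:3,3])
    if n is None: n=int(max(np.ceil(np.linalg.norm(D)/vmax),np.ceil(np.linalg.norm(rv)/.14),1))
    S=np.zeros((3,3)); dR=R.from_rotvec(rv/n).as_matrix(); A=np.eye(3)
    for i in range(n): S+=A; A=A@dR
    d=np.linalg.solve(S,D)
    print('tcp',o['tcp_pos'].round(4),'rot',np.round(o['tcp_rot'],4),'t',round(o['time'],2),'q',np.round(o['joint_pos'],2))
    print(n,'rows d',d.round(4),'r',(rv/n).round(4))
if __name__=='__main__':
    a=[float(v) for v in sys.argv[1:]]
    plan(*a[:3],yaw=a[3] if len(a)>3 else None,n=int(a[4]) if len(a)>4 else None)
E
python3 plan.py 0.535 0.094 0.2 -0.07
```

```text
tcp [ 0.204  -0.5371  0.2139] rot [-3.1403e+00 -3.0000e-04  3.6280e-01] t 0.15 q [-1.42  0.16  1.6  -0.    1.39 -0.21]
16 rows d [ 0.0269 -0.0359  0.0009] r [-0.0001  0.      0.027 ]
```

Request:
arm_command(moves=[{"dx": 0.027, "dy": -0.036, "dz": 0.001, "rz": 0.027}, {"dx": 0.027, "dy": -0.036, "dz": 0.001, "rz": 0.027}, {"dx": 0.027, "dy": -0.036, "dz": 0.001, "rz": 0.027}, {"dx": 0.027, "dy": -0.036, "dz": 0.001, "rz": 0.027}, {"dx": 0.027, "dy": -0.036, "dz": 0.001, "rz": 0.027}, {"dx": 0.027, "dy": -0.036, "dz": 0.001, "rz": 0.027}, {"dx": 0.027, "dy": -0.036, "dz": 0.001, "rz": 0.027}, {"dx": 0.027, "dy": -0.036, "dz": 0.001, "rz": 0.027}], gripper=0.06)

```text
$.moves[0]: bad value
```

```bash
python3 plan.py 0.535 0.094 0.2 -0.07
```

```text
tcp [ 0.204  -0.5371  0.2139] rot [-3.1403e+00 -3.0000e-04  3.6280e-01] t 0.15 q [-1.42  0.16  1.6  -0.    1.39 -0.21]
16 rows d [ 0.0269 -0.0359  0.0009] r [-0.0001  0.      0.027 ]
```

Request:
arm_command(moves=[{"dx": 0.027, "dy": -0.036, "dz": 0.001, "rx": 0, "ry": 0, "rz": 0.027}, {"dx": 0.027, "dy": -0.036, "dz": 0.001, "rx": 0, "ry": 0, "rz": 0.027}, {"dx": 0.027, "dy": -0.036, "dz": 0.001, "rx": 0, "ry": 0, "rz": 0.027}, {"dx": 0.027, "dy": -0.036, "dz": 0.001, "rx": 0, "ry": 0, "rz": 0.027}, {"dx": 0.027, "dy": -0.036, "dz": 0.001, "rx": 0, "ry": 0, "rz": 0.027}, {"dx": 0.027, "dy": -0.036, "dz": 0.001, "rx": 0, "ry": 0, "rz": 0.027}, {"dx": 0.027, "dy": -0.036, "dz": 0.001, "rx": 0, "ry": 0, "rz": 0.027}, {"dx": 0.027, "dy": -0.036, "dz": 0.001, "rx": 0, "ry": 0, "rz": 0.027}], gripper=0.06)

```text
time: 0.95
tcp_pos: [0.3359, -0.2015, 0.2065]
tcp_rot: [3.141, -0.0, 0.145]
wrist_force: [1.0, -0.7, 0.3]
width: 0.0601
```

```bash
python3 plan.py 0.535 0.094 0.2 -0.07
```

```text
tcp [ 0.3359 -0.2015  0.2065] rot [ 3.1414e+00 -2.0000e-04  1.4490e-01] t 0.95 q [-0.85 -0.35  2.08  0.    1.41  0.57]
8 rows d [ 0.0268 -0.0357  0.0008] r [ 0.     -0.      0.0269]
```

Request:
arm_command(moves=[{"dx": 0.027, "dy": -0.036, "dz": 0.001, "rx": 0, "ry": 0, "rz": 0.027}, {"dx": 0.027, "dy": -0.036, "dz": 0.001, "rx": 0, "ry": 0, "rz": 0.027}, {"dx": 0.027, "dy": -0.036, "dz": 0.001, "rx": 0, "ry": 0, "rz": 0.027}, {"dx": 0.027, "dy": -0.036, "dz": 0.001, "rx": 0, "ry": 0, "rz": 0.027}, {"dx": 0.027, "dy": -0.036, "dz": 0.001, "rx": 0, "ry": 0, "rz": 0.027}, {"dx": 0.027, "dy": -0.036, "dz": 0.001, "rx": 0, "ry": 0, "rz": 0.027}, {"dx": 0.027, "dy": -0.036, "dz": 0.001, "rx": 0, "ry": 0, "rz": 0.027}, {"dx": 0.027, "dy": -0.036, "dz": 0.001, "rx": 0, "ry": 0, "rz": 0.027}, {"dx": 0, "dy": 0, "dz": 0, "rx": 0, "ry": 0, "rz": 0}])

```text
time: 1.85
tcp_pos: [0.5373, 0.0987, 0.1972]
tcp_rot: [-3.14, 0.001, -0.065]
wrist_force: [-0.4, -1.0, 0.1]
width: 0.0601
```

```bash
python3 plan.py 0.535 0.094 0.2 -0.07; python3 - <<'E'
from h import *
o=manip.get_obs(); cv2.imwrite('pics/w1.png',manip.capture('wrist')); c=cam('wrist',o)
for z in (.102,.024): print(z,proj(c,[.535,.094,z]).round(1))
print(proj(c,o['tcp_pos']))
E
```

```text
tcp [0.5373 0.0987 0.1972] rot [-3.1403e+00  1.4000e-03 -6.5300e-02] t 1.85 q [-0.04  0.1   1.7   0.    1.35  1.6 ]
1 rows d [-0.0019  0.0048 -0.0028] r [-0.0013  0.0014  0.0047]
0.102 [[331.2 208.8]]
0.024 [[330.1 191.5]]
[[326.48324225 246.26926767]]
```

View pics/w1.png

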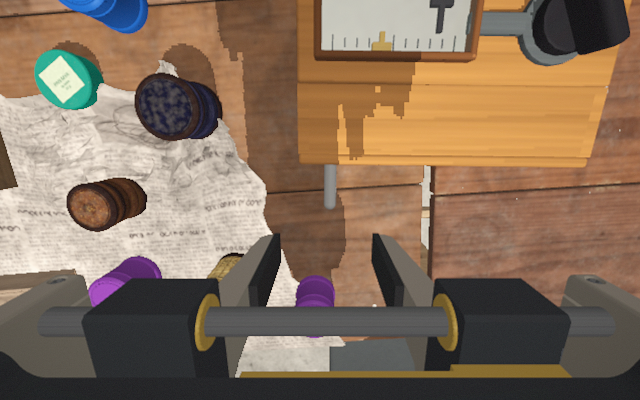

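The wrist view shows the handle bar's top end at about (330,205), predicted (331,209), so it matches. I'm going down onto it.

Request:
arm_command(moves=[{"dx": -0.002, "dy": 0.005, "dz": 0.02, "rx": 0, "ry": 0, "rz": 0.005}, {"dx": 0, "dy": 0, "dz": 0.03, "rx": 0, "ry": 0, "rz": 0}, {"dx": 0, "dy": 0, "dz": 0.03, "rx": 0, "ry": 0, "rz": 0}, {"dx": 0, "dy": 0, "dz": 0.03, "rx": 0, "ry": 0, "rz": 0}, {"dx": 0, "dy": 0, "dz": 0.027, "rx": 0, "ry": 0, "rz": 0}, {"dx": 0, "dy": 0, "dz": 0, "rx": 0, "ry": 0, "rz": 0}])

```text
time: 2.5
tcp_pos: [0.5295, 0.0893, 0.0579]
tcp_rot: [3.141, 0.009, -0.075]
wrist_force: [-0.4, -0.2, 0.0]
width: 0.0599
```

Request:
arm_command(moves=[{"dx": 0, "dy": 0, "dz": 0, "rx": 0, "ry": 0, "rz": 0}, {"dx": 0, "dy": 0, "dz": 0, "rx": 0, "ry": 0, "rz": 0}, {"dx": 0, "dy": 0, "dz": 0, "rx": 0, "ry": 0, "rz": 0}, {"dx": 0, "dy": 0, "dz": 0, "rx": 0, "ry": 0, "rz": 0}, {"dx": 0, "dy": 0, "dz": 0, "rx": 0, "ry": 0, "rz": 0}, {"dx": 0, "dy": 0, "dz": 0, "rx": 0, "ry": 0, "rz": 0}], gripper=0.0)

```text
time: 3.1
tcp_pos: [0.5328, 0.0936, 0.0622]
tcp_rot: [-3.135, 0.002, -0.075]
wrist_force: [-7.6, 20.3, 9.4]
width: 0.0141
```

```bash
python3 plan.py 0.535 0.094 0.06 -0.07; python3 - <<'E'
from h import *
# arc: per-row tool deltas for door rotation dth, pivot hinge
from cab import W
p=[.6378,-.0188,-.0698]; H=W(p,(0,-.135,0)); o=manip.get_obs(); T=tcpT(o)
for n,tot in ((16,1.75),(20,1.75)):
    dth=tot/n; Rz=R.from_euler('z',dth).as_matrix()
    new=H*[1,1,0]+Rz@((T[:3,3]-H)*[1,1,0]); d=T[:3,:3].T@((new-T[:3,3])*[1,1,0]); print(n,dth,d.round(4), np.linalg.norm(T[:2,3]-H[:2]))
cv2.imwrite('pics/s2.png',cv2.resize(manip.capture('scene')[130:330,150:450],None,fx=2.5,fy=2.5))
E
```

```text
tcp [0.5328 0.0936 0.0622] rot [-3.1349e+00  2.4000e-03 -7.5300e-02] t 3.1 q [-0.05  0.24  1.82  0.01  1.08  1.59]
1 rows d [ 0.0022 -0.0006  0.0022] r [-0.0067  0.0024 -0.0053]
16 0.109375 [-0.0254  0.0139 -0.    ] 0.264898889811162
20 0.0875 [-0.0205  0.0109 -0.    ] 0.264898889811162
```

View pics/s2.png

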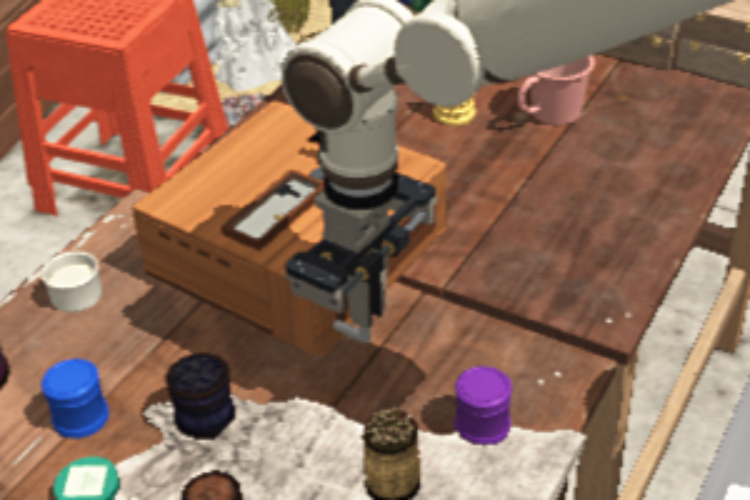

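Request:
arm_command(moves=[{"dx": 0, "dy": -0.003, "dz": 0, "rx": 0, "ry": 0, "rz": 0}, {"dx": -0.009, "dy": 0.0048, "dz": 0, "rx": 0, "ry": 0, "rz": -0.038}, {"dx": -0.0175, "dy": 0.0094, "dz": 0, "rx": 0, "ry": 0, "rz": -0.075}, {"dx": -0.0175, "dy": 0.0094, "dz": 0, "rx": 0, "ry": 0, "rz": -0.075}, {"dx": -0.0175, "dy": 0.0094, "dz": 0, "rx": 0, "ry": 0, "rz": -0.075}, {"dx": -0.0175, "dy": 0.0094, "dz": 0, "rx": 0, "ry": 0, "rz": -0.075}, {"dx": 0, "dy": 0, "dz": 0, "rx": 0, "ry": 0, "rz": 0}])

```text
time: 3.85
tcp_pos: [0.4554, 0.0475, 0.0622]
tcp_rot: [-3.138, 0.003, 0.265]
wrist_force: [-7.5, 6.8, 9.0]
width: 0.0109
```

```bash
cat > door.py <<'E'
from h import *
from cab import W
p=[.6378,-.0188,-.0698]; H=W(p,(0,-.135,0)); o=manip.get_obs(); t=o['tcp_pos'];v=t[:2]-H[:2]
a0=np.arctan2(.24,-.11)
print('r',np.linalg.norm(v),'theta',np.arctan2(v[1],v[0])%6.283-a0-p[2],'yaw-based',o['tcp_rot'][2]-p[2], o['tcp_pos'],o['wrist_force'].round(1),o['time'])
E
python3 door.py
```

```text
r 0.265190977588179 theta 0.35075874372596216 yaw-based 0.33441128462212266 [0.45537925 0.04751477 0.06220814] [-7.5  6.8  9. ] 3.85
```

Good tracking; I'll carry on with the arc.

Request:
arm_command(moves=[{"dx": -0.0175, "dy": 0.0094, "dz": 0, "rx": 0, "ry": 0, "rz": -0.075}, {"dx": -0.0175, "dy": 0.0094, "dz": 0, "rx": 0, "ry": 0, "rz": -0.075}, {"dx": -0.0175, "dy": 0.0094, "dz": 0, "rx": 0, "ry": 0, "rz": -0.075}, {"dx": -0.0175, "dy": 0.0094, "dz": 0, "rx": 0, "ry": 0, "rz": -0.075}, {"dx": -0.0175, "dy": 0.0094, "dz": 0, "rx": 0, "ry": 0, "rz": -0.075}, {"dx": -0.0175, "dy": 0.0094, "dz": 0, "rx": 0, "ry": 0, "rz": -0.075}, {"dx": -0.0175, "dy": 0.0094, "dz": 0, "rx": 0, "ry": 0, "rz": -0.075}, {"dx": -0.0175, "dy": 0.0094, "dz": 0, "rx": 0, "ry": 0, "rz": -0.075}, {"dx": -0.0175, "dy": 0.0094, "dz": 0, "rx": 0, "ry": 0, "rz": -0.075}, {"dx": 0, "dy": 0, "dz": 0, "rx": 0, "ry": 0, "rz": 0}])

```text
time: 4.85
tcp_pos: [0.3685, -0.1073, 0.0621]
tcp_rot: [-3.135, 0.004, 0.94]
wrist_force: [-13.6, 3.5, 18.2]
width: 0.0113
```

```bash
python3 door.py
```

```text
r 0.2639748062254693 theta 1.0349137859672444 yaw-based 1.0098615586686002 [ 0.36848406 -0.10727191  0.06212012] [-13.6   3.5  18.2] 4.85
```

Request:
arm_command(moves=[{"dx": -0.001, "dy": -0.002, "dz": -0.002, "rx": 0, "ry": 0, "rz": 0}, {"dx": -0.0175, "dy": 0.0094, "dz": 0, "rx": 0, "ry": 0, "rz": -0.075}, {"dx": -0.0175, "dy": 0.0094, "dz": 0, "rx": 0, "ry": 0, "rz": -0.075}, {"dx": -0.0175, "dy": 0.0094, "dz": 0, "rx": 0, "ry": 0, "rz": -0.075}, {"dx": -0.0175, "dy": 0.0094, "dz": 0, "rx": 0, "ry": 0, "rz": -0.075}, {"dx": -0.0175, "dy": 0.0094, "dz": 0, "rx": 0, "ry": 0, "rz": -0.075}, {"dx": -0.0175, "dy": 0.0094, "dz": 0, "rx": 0, "ry": 0, "rz": -0.075}, {"dx": -0.0175, "dy": 0.0094, "dz": 0, "rx": 0, "ry": 0, "rz": -0.075}, {"dx": -0.0175, "dy": 0.0094, "dz": 0, "rx": 0, "ry": 0, "rz": -0.075}, {"dx": -0.0175, "dy": 0.0094, "dz": 0, "rx": 0, "ry": 0, "rz": -0.075}, {"dx": 0, "dy": 0, "dz": 0, "rx": 0, "ry": 0, "rz": 0}])

```text
time: 5.95
tcp_pos: [0.397, -0.2798, 0.0623]
tcp_rot: [-3.14, -0.001, 1.614]
wrist_force: [-2.4, -2.1, -6.4]
width: 0.0116
```

```bash
python3 door.py
```

```text
r 0.26364471960660574 theta 1.7103464399604211 yaw-based 1.6833760442641152 [ 0.39697644 -0.27979933  0.06234612] [-2.4 -2.1 -6.4] 5.95
```

Request:
arm_command(moves=[{"dx": -0.0175, "dy": 0.0094, "dz": 0, "rx": 0, "ry": 0, "rz": -0.075}, {"dx": 0, "dy": 0, "dz": 0, "rx": 0, "ry": 0, "rz": 0}])

```text
time: 6.15
tcp_pos: [0.4067, -0.2961, 0.0624]
tcp_rot: [-3.139, -0.001, 1.688]
wrist_force: [-4.1, -1.7, -8.9]
width: 0.0115
```

Request:
arm_command(moves=[{"dx": 0, "dy": 0, "dz": 0, "rx": 0, "ry": 0, "rz": 0}, {"dx": 0, "dy": 0, "dz": 0, "rx": 0, "ry": 0, "rz": 0}, {"dx": 0, "dy": 0, "dz": 0, "rx": 0, "ry": 0, "rz": 0}, {"dx": 0, "dy": 0, "dz": 0, "rx": 0, "ry": 0, "rz": 0}, {"dx": 0, "dy": 0, "dz": -0.04, "rx": 0, "ry": 0, "rz": 0}, {"dx": 0, "dy": 0, "dz": -0.04, "rx": 0, "ry": 0, "rz": 0}, {"dx": 0, "dy": 0, "dz": -0.04, "rx": 0, "ry": 0, "rz": 0}, {"dx": 0, "dy": 0, "dz": -0.04, "rx": 0, "ry": 0, "rz": 0}], gripper=0.05)

```text
time: 6.95
tcp_pos: [0.4076, -0.2959, 0.2257]
tcp_rot: [3.141, 0.001, 1.689]
wrist_force: [0.6, -0.3, 0.3]
width: 0.0505
```

```bash
python3 - <<'E'
from h import *
t=manip.capture('top'); s=manip.capture('scene')
crop('t3.png',t,180,80,380,280,3) ; crop('s3.png',s,70,130,400,390,2.4)
from cab import W
p=[.6378,-.0188,-.0698]
h=W(p,(-.055,0,.086)); print(h, proj(cam('top'),h), proj(cam('scene'),h))
E
python3 plan.py 0.57 -0.016 0.2 1.5
```

```text
[ 0.58293393 -0.01496412  0.086     ] [[312.84271979 194.8482767 ]] [[300.91786471 222.21187283]]
tcp [ 0.4102 -0.2989  0.2307] rot [3.1343 0.0106 1.6887] t 7.05 q [-0.87 -0.04  1.77  0.    1.4  -0.99]
8 rows d [0.0347 0.0212 0.0037] r [0.001  0.0012 0.0236]
```

View pics/t3.png

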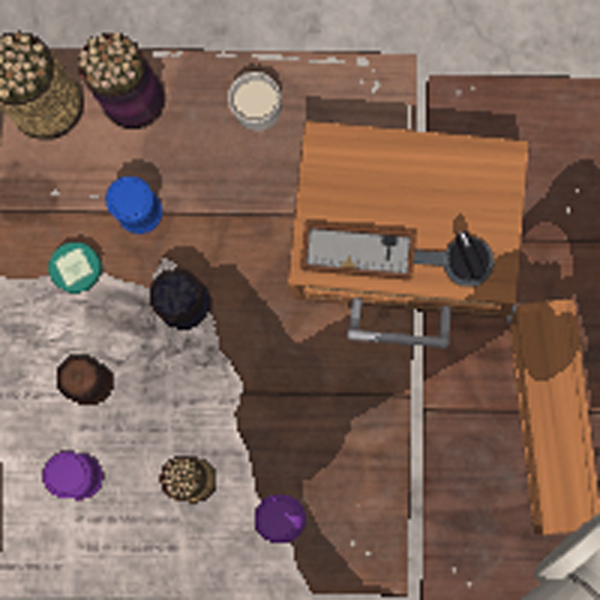

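View pics/s3.png

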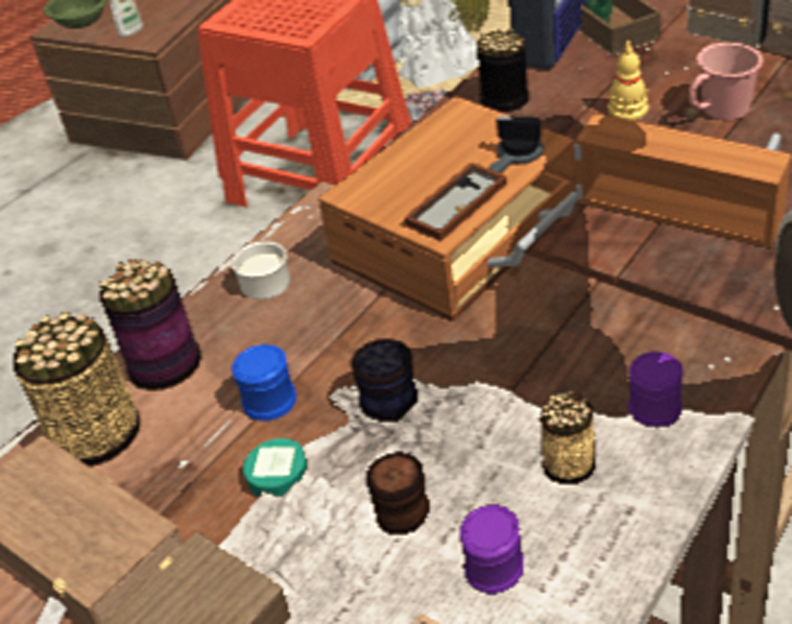

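```bash
python3 - <<'E'
from h import *
from cab import W
p=[.6378,-.0188,-.0698]
h=onz(cam('top'),(180+398/3,80+340/3),.086); c,s=np.cos(p[2]),np.sin(p[2])
d=h[:2]-p[:2]; print(h,'cab',c*d[0]+s*d[1],-s*d[0]+c*d[1])
for a in ((350,337),(447,343)):
  h=onz(cam('top'),(180+a[0]/3,80+a[1]/3),.086);d=h[:2]-p[:2]; print('cab',c*d[0]+s*d[1],-s*d[0]+c*d[1])
print('grip target',W(p,(-.051,.015,.2)))
E
python3 plan.py 0.588 -0.001 0.2 1.501 10
```

```text
[ 0.58837838 -0.01426048  0.086     ] cab -0.049617875309928325 0.0010816349096370382
cab -0.05078776417178365 0.058208200437929146
cab -0.04834824127634912 -0.05725744075520679
grip target [ 5.87970337e-01 -2.79615344e-04  2.00000000e-01]
tcp [ 0.4102 -0.2989  0.2307] rot [3.1343 0.0106 1.6887] t 7.05 q [-0.87 -0.04  1.77  0.    1.4  -0.99]
10 rows d [0.0292 0.0188 0.003 ] r [0.0008 0.001  0.0188]
```

Request:
arm_command(moves=[{"dx": 0.029, "dy": 0.019, "dz": 0.003, "rx": 0, "ry": 0, "rz": 0.019}, {"dx": 0.029, "dy": 0.019, "dz": 0.003, "rx": 0, "ry": 0, "rz": 0.019}, {"dx": 0.029, "dy": 0.019, "dz": 0.003, "rx": 0, "ry": 0, "rz": 0.019}, {"dx": 0.029, "dy": 0.019, "dz": 0.003, "rx": 0, "ry": 0, "rz": 0.019}, {"dx": 0.029, "dy": 0.019, "dz": 0.003, "rx": 0, "ry": 0, "rz": 0.019}, {"dx": 0.029, "dy": 0.019, "dz": 0.003, "rx": 0, "ry": 0, "rz": 0.019}, {"dx": 0.029, "dy": 0.019, "dz": 0.003, "rx": 0, "ry": 0, "rz": 0.019}, {"dx": 0.029, "dy": 0.019, "dz": 0.003, "rx": 0, "ry": 0, "rz": 0.019}, {"dx": 0.029, "dy": 0.019, "dz": 0.003, "rx": 0, "ry": 0, "rz": 0.019}, {"dx": 0.029, "dy": 0.019, "dz": 0.003, "rx": 0, "ry": 0, "rz": 0.019}, {"dx": 0, "dy": 0, "dz": 0, "rx": 0, "ry": 0, "rz": 0}, {"dx": 0, "dy": 0, "dz": 0, "rx": 0, "ry": 0, "rz": 0}], gripper=0.04)

```text
time: 8.25
tcp_pos: [0.5874, -0.0002, 0.1928]
tcp_rot: [-3.14, 0.0, 1.5]
wrist_force: [-0.3, 0.5, 0.6]
width: 0.0398
```

```bash
python3 plan.py 0.588 -0.001 0.067 1.501 ; python3 - <<'E'
from h import *
o=manip.get_obs(); cv2.imwrite('pics/w4.png',manip.capture('wrist')); c=cam('wrist',o)
print(o['wrist_force'])
from cab import W
p=[.6378,-.0188,-.0698]
for y in (-.055,.055): print(proj(c,W(p,(-.05,y,.092))).round(1))
E
```

```text
tcp [ 5.874e-01 -2.000e-04  1.928e-01] rot [-3.1402e+00  2.0000e-04  1.5003e+00] t 8.25 q [-0.21  0.21  1.58 -0.    1.35 -0.14]
3 rows d [-0.0003  0.0003  0.0419] r [-0.0005  0.0001 -0.0002]
[-0.2536899   0.54962561  0.58755992]
[[327.9 268.5]]
[[327.9 166.4]]
```

View pics/w4.png

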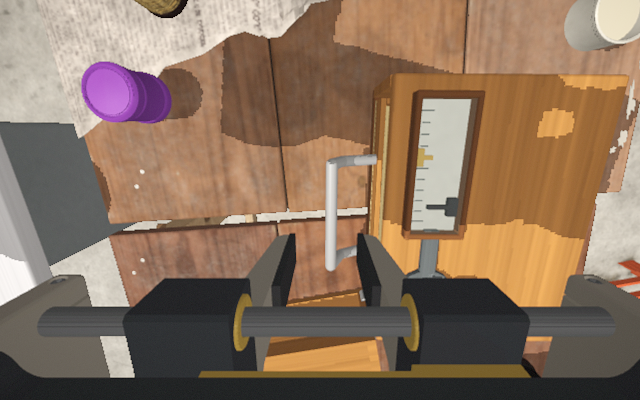

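Request:
arm_command(moves=[{"dx": 0, "dy": 0.002, "dz": 0.03, "rx": 0, "ry": 0, "rz": 0}, {"dx": 0, "dy": 0, "dz": 0.03, "rx": 0, "ry": 0, "rz": 0}, {"dx": 0, "dy": 0, "dz": 0.03, "rx": 0, "ry": 0, "rz": 0}, {"dx": 0, "dy": 0, "dz": 0.02, "rx": 0, "ry": 0, "rz": 0}, {"dx": 0, "dy": 0, "dz": 0.015, "rx": 0, "ry": 0, "rz": 0}, {"dx": 0, "dy": 0, "dz": 0, "rx": 0, "ry": 0, "rz": 0}])

```text
time: 8.9
tcp_pos: [0.5878, -0.0013, 0.0665]
tcp_rot: [-3.137, -0.0, 1.498]
wrist_force: [-1.0, 0.0, -0.3]
width: 0.0399
```

Request:
arm_command(moves=[{"dx": 0, "dy": 0, "dz": 0, "rx": 0, "ry": 0, "rz": 0}, {"dx": 0, "dy": 0, "dz": 0, "rx": 0, "ry": 0, "rz": 0}, {"dx": 0, "dy": 0, "dz": 0, "rx": 0, "ry": 0, "rz": 0}, {"dx": 0, "dy": 0, "dz": 0, "rx": 0, "ry": 0, "rz": 0}], gripper=0.0)

```text
time: 9.3
tcp_pos: [0.5909, -0.001, 0.0699]
tcp_rot: [3.139, 0.0, 1.499]
wrist_force: [0.1, -0.5, 2.6]
width: 0.0112
```

Request:
arm_command(moves=[{"dx": 0, "dy": -0.01, "dz": 0, "rx": 0, "ry": 0, "rz": 0}, {"dx": 0, "dy": -0.02, "dz": 0, "rx": 0, "ry": 0, "rz": 0}, {"dx": 0, "dy": -0.02, "dz": 0, "rx": 0, "ry": 0, "rz": 0}, {"dx": 0, "dy": -0.02, "dz": 0, "rx": 0, "ry": 0, "rz": 0}, {"dx": 0, "dy": -0.02, "dz": 0, "rx": 0, "ry": 0, "rz": 0}, {"dx": 0, "dy": -0.02, "dz": 0, "rx": 0, "ry": 0, "rz": 0}, {"dx": 0, "dy": -0.02, "dz": 0, "rx": 0, "ry": 0, "rz": 0}, {"dx": 0, "dy": -0.02, "dz": 0, "rx": 0, "ry": 0, "rz": 0}, {"dx": 0, "dy": -0.01, "dz": 0, "rx": 0, "ry": 0, "rz": 0}, {"dx": 0, "dy": 0, "dz": 0, "rx": 0, "ry": 0, "rz": 0}])

```text
time: 10.3
tcp_pos: [0.4296, 0.0114, 0.0698]
tcp_rot: [3.14, -0.001, 1.499]
wrist_force: [-1.7, 2.7, 7.1]
width: 0.011
```

Request:
arm_command(moves=[{"dx": 0, "dy": -0.003, "dz": 0, "rx": 0, "ry": 0, "rz": 0}, {"dx": 0, "dy": -0.002, "dz": 0, "rx": 0, "ry": 0, "rz": 0}, {"dx": 0, "dy": 0, "dz": 0, "rx": 0, "ry": 0, "rz": 0}])

```text
time: 10.6
tcp_pos: [0.428, 0.0115, 0.0699]
tcp_rot: [3.133, -0.001, 1.498]
wrist_force: [9.1, 4.9, -2.0]
width: 0.011
```

Request:
arm_command(moves=[{"dx": 0, "dy": -0.001, "dz": 0, "rx": 0, "ry": 0, "rz": 0}, {"dx": 0, "dy": 0, "dz": 0, "rx": 0, "ry": 0, "rz": 0}])

```text
time: 10.8
tcp_pos: [0.4281, 0.0115, 0.0699]
tcp_rot: [3.131, -0.001, 1.498]
wrist_force: [13.1, 4.7, -6.7]
width: 0.0115
```

Request:
arm_command(moves=[{"dx": 0, "dy": 0, "dz": 0, "rx": 0, "ry": 0, "rz": 0}, {"dx": 0, "dy": 0, "dz": 0, "rx": 0, "ry": 0, "rz": 0}, {"dx": 0, "dy": 0, "dz": 0, "rx": 0, "ry": 0, "rz": 0}, {"dx": 0, "dy": 0, "dz": -0.04, "rx": 0, "ry": 0, "rz": 0}, {"dx": 0, "dy": 0, "dz": -0.04, "rx": 0, "ry": 0, "rz": 0}, {"dx": 0, "dy": 0, "dz": -0.04, "rx": 0, "ry": 0, "rz": 0}, {"dx": 0, "dy": 0, "dz": -0.04, "rx": 0, "ry": 0, "rz": 0}, {"dx": 0, "dy": 0, "dz": 0, "rx": 0, "ry": 0, "rz": 0}], gripper=0.04)

```text
time: 11.6
tcp_pos: [0.427, 0.0103, 0.2343]
tcp_rot: [3.132, 0.002, 1.499]
wrist_force: [0.4, -0.3, -0.2]
width: 0.0398
```

```bash
python3 - <<'E'
from h import *
t=manip.capture('top'); s=manip.capture('scene');cv2.imwrite('pics/w5.png',manip.capture('wrist'))
crop('t5.png',t,180,80,380,280,3) ; crop('s5.png',s,70,130,400,390,2.4)
E
python3 plan.py .64 .25 .23 1.2
```

```text
tcp [0.4235 0.0112 0.2275] rot [-3.1398e+00 -2.0000e-04  1.4988e+00] t 11.75 q [-0.26 -0.26  1.98 -0.    1.43 -0.19]
8 rows d [ 0.0348  0.0206 -0.0003] r [-0.0002  0.      0.0373]
```

View pics/t5.png

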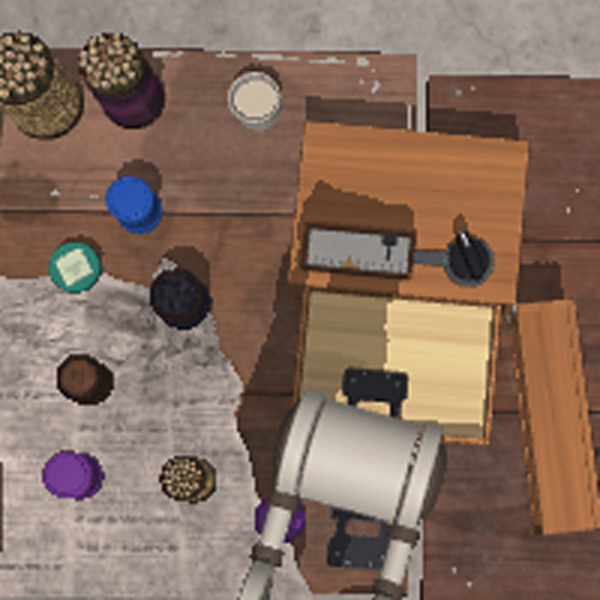

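View pics/s5.png

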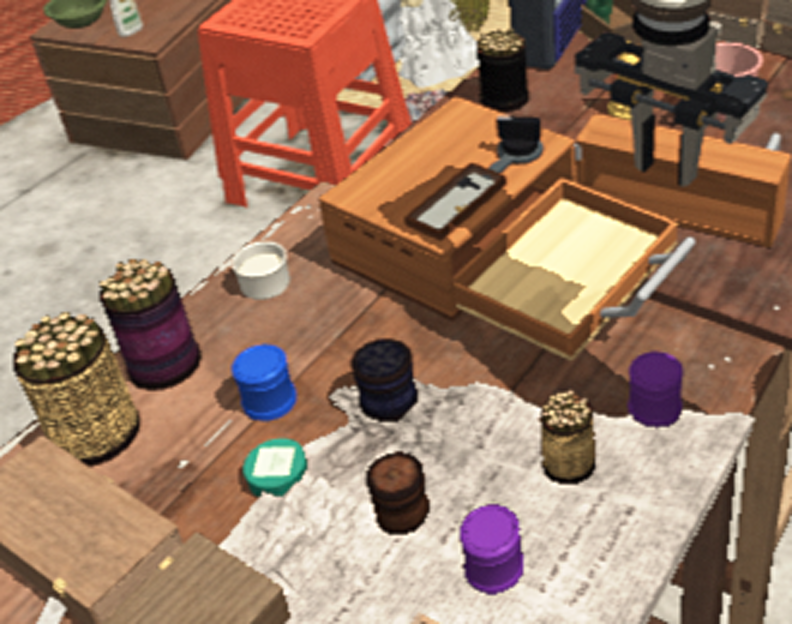

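```bash
python3 plan.py .64 .22 .2 1.5 8
```

```text
tcp [0.4235 0.0112 0.2275] rot [-3.1398e+00 -2.0000e-04  1.4988e+00] t 11.75 q [-0.26 -0.26  1.98 -0.    1.43 -0.19]
8 rows d [0.028  0.0251 0.0034] r [-0.0002 -0.     -0.0002]
```

Request:
arm_command(moves=[{"dx": 0.028, "dy": 0.025, "dz": 0.0, "rx": 0, "ry": 0, "rz": 0}, {"dx": 0.028, "dy": 0.025, "dz": 0.0, "rx": 0, "ry": 0, "rz": 0}, {"dx": 0.028, "dy": 0.025, "dz": 0.0, "rx": 0, "ry": 0, "rz": 0}, {"dx": 0.028, "dy": 0.025, "dz": 0.0, "rx": 0, "ry": 0, "rz": 0}, {"dx": 0.028, "dy": 0.025, "dz": 0.003, "rx": 0, "ry": 0, "rz": 0}, {"dx": 0.028, "dy": 0.025, "dz": 0.003, "rx": 0, "ry": 0, "rz": 0}, {"dx": 0.028, "dy": 0.025, "dz": 0.003, "rx": 0, "ry": 0, "rz": 0}, {"dx": 0.028, "dy": 0.025, "dz": 0.003, "rx": 0, "ry": 0, "rz": 0}, {"dx": 0, "dy": 0, "dz": 0.0, "rx": 0, "ry": 0, "rz": 0}, {"dx": 0, "dy": 0, "dz": 0.0, "rx": 0, "ry": 0, "rz": 0}], gripper=0.0919)

```text
time: 12.75
tcp_pos: [0.6385, 0.2201, 0.2133]
tcp_rot: [-3.136, 0.002, 1.5]
wrist_force: [0.1, -0.1, 0.5]
width: 0.0918
```

```bash
python3 - <<'E'
from h import *
o=manip.get_obs();print(o['tcp_pos'],o['tcp_rot']); cv2.imwrite('pics/w6.png',manip.capture('wrist')); c=cam('wrist',o)
print(proj(c,[[.641,.251,.066],[.641,.251,0],[.541,.362,.066]]).round(1))
t=manip.capture('top'); s=manip.capture('scene')
crop('t6.png',t,180,80,380,280,3) ; crop('s6.png',s,70,130,400,390,2.4)
E
```

```text
[0.63846542 0.22010567 0.21327072] [-3.13621518e+00  1.63273828e-03  1.49956847e+00]
[[327.1 168.6]
 [327.1 161.7]
 [223.7  69.4]]
```

View pics/w6.png

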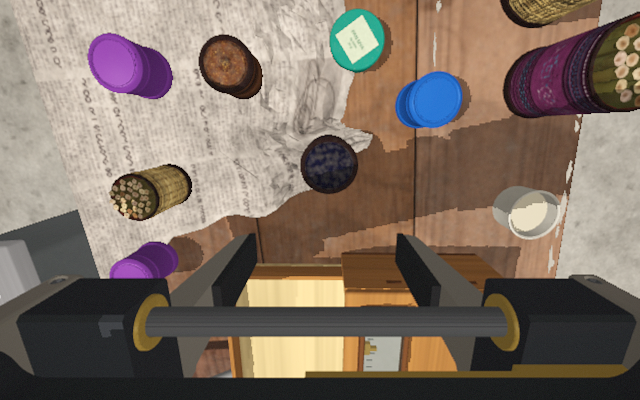

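View pics/t6.png

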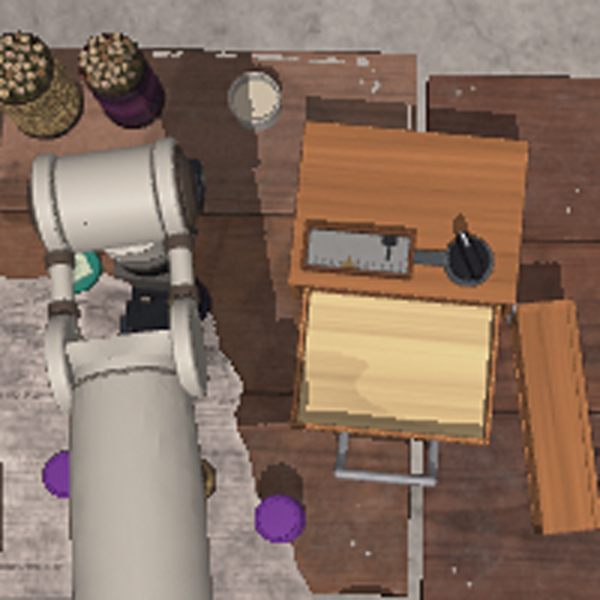

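```bash
python3 - <<'E'
from h import *
o=manip.get_obs(); c=cam('wrist',o)
for n,l in dict(black=[(329,163),(301,163),(357,163)],brown=[(229,63),(201,63),(257,63)]).items():
    for z in (.066,.072): print(n,z,[onz(c,a,z)[:2].round(4) for a in l])
E
python3 plan.py .643 .253 .1 1.5
```

```text
black 0.066 [array([0.645 , 0.2562]), array([0.613 , 0.2586]), array([0.677 , 0.2538])]
black 0.072 [array([0.6449, 0.2569]), array([0.6135, 0.2593]), array([0.6763, 0.2546])]
brown 0.066 [array([0.5481, 0.3677]), array([0.5189, 0.3699]), array([0.5773, 0.3656])]
brown 0.072 [array([0.5499, 0.3664]), array([0.5213, 0.3685]), array([0.5786, 0.3643])]
tcp [0.639  0.2193 0.2164] rot [-3.1407e+00  5.0000e-04  1.4981e+00] t 12.9 q [ 0.15  0.42  1.28 -0.    1.45  0.23]
3 rows d [0.0113 0.0005 0.0388] r [-0.0003  0.0002 -0.0006]
```

Request:
arm_command(moves=[{"dx": 0.011, "dy": 0.001, "dz": 0.03, "rx": 0, "ry": 0, "rz": 0}, {"dx": 0.011, "dy": 0.001, "dz": 0.03, "rx": 0, "ry": 0, "rz": 0}, {"dx": 0.011, "dy": 0.001, "dz": 0.03, "rx": 0, "ry": 0, "rz": 0}, {"dx": 0, "dy": 0, "dz": 0.01, "rx": 0, "ry": 0, "rz": 0}, {"dx": 0, "dy": 0, "dz": 0, "rx": 0, "ry": 0, "rz": 0}, {"dx": 0, "dy": 0, "dz": 0, "rx": 0, "ry": 0, "rz": 0}])

```text
time: 13.5
tcp_pos: [0.646, 0.2522, 0.1186]
tcp_rot: [3.139, -0.0, 1.498]
wrist_force: [0.3, 0.4, 0.4]
width: 0.092
```

```bash
python3 plan.py .642 .253 .022 1.5; python3 - <<'E'
from h import *
o=manip.get_obs(); cv2.imwrite('pics/w7.png',manip.capture('wrist')); c=cam('wrist',o)
print(proj(c,[[.642,.253,.066],[.642,.253,0]]).round(1))
E
```

```text
tcp [0.646  0.2522 0.1186] rot [ 3.1392e+00 -5.0000e-04  1.4981e+00] t 13.5 q [ 0.2   0.53  1.32 -0.    1.29  0.27]
3 rows d [ 0.0001 -0.0014  0.0322] r [ 0.0008 -0.0002 -0.0006]
[[321.3 221. ]
 [322.1 201.1]]
```

View pics/w7.png

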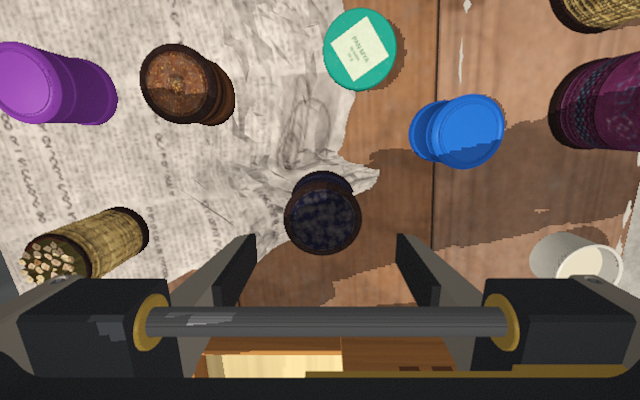

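Request:
arm_command(moves=[{"dx": 0.004, "dy": -0.003, "dz": 0.02, "rx": 0, "ry": 0, "rz": 0}, {"dx": 0, "dy": 0, "dz": 0.025, "rx": 0, "ry": 0, "rz": 0}, {"dx": 0, "dy": 0, "dz": 0.025, "rx": 0, "ry": 0, "rz": 0}, {"dx": 0, "dy": 0, "dz": 0.015, "rx": 0, "ry": 0, "rz": 0}, {"dx": 0, "dy": 0, "dz": 0.01, "rx": 0, "ry": 0, "rz": 0}, {"dx": 0, "dy": 0, "dz": 0, "rx": 0, "ry": 0, "rz": 0}])

```text
time: 14.15
tcp_pos: [0.6423, 0.2568, 0.0211]
tcp_rot: [-3.141, 0.0, 1.499]
wrist_force: [0.2, -0.3, -0.3]
width: 0.0924
```

Request:
arm_command(moves=[{"dx": 0, "dy": 0, "dz": 0, "rx": 0, "ry": 0, "rz": 0}, {"dx": 0, "dy": 0, "dz": 0, "rx": 0, "ry": 0, "rz": 0}, {"dx": 0, "dy": 0, "dz": 0, "rx": 0, "ry": 0, "rz": 0}, {"dx": 0, "dy": 0, "dz": 0, "rx": 0, "ry": 0, "rz": 0}, {"dx": 0, "dy": 0, "dz": 0, "rx": 0, "ry": 0, "rz": 0}], gripper=0.04)

```text
time: 14.65
tcp_pos: [0.6432, 0.2573, 0.0226]
tcp_rot: [3.14, -0.0, 1.499]
wrist_force: [-0.5, 0.4, 2.8]
width: 0.0642
```

```bash
python3 - <<'E'
from h import *
from cab import W
p=[.6378,-.0188,-.0698];c_,s_=np.cos(p[2]),np.sin(p[2])
ct=cam('top')
for a,z in (((495,300),.048),((490,437),.048),((302,420),.048),((337,476),.086),((435,484),.086),((488,430),.018),((306,413),.018)):
    h=onz(ct,(180+a[0]/3,80+a[1]/3),z);d=h[:2]-p[:2]; print(a,z,'cab',(c_*d[0]+s_*d[1]).round(4),(-s_*d[0]+c_*d[1]).round(4))
print(W(p,(-.074,.055,0)),W(p,(-.074,-.055,0)))
E
python3 plan.py .568 .041 .16 1.501
```

```text
(495, 300) 0.048 cab 0.0151 -0.1126
(490, 437) 0.048 cab -0.1529 -0.119
(302, 420) 0.048 cab -0.1512 0.1091
(337, 476) 0.086 cab -0.216 0.0588
(435, 484) 0.086 cab -0.2159 -0.0564
(488, 430) 0.018 cab -0.1424 -0.1178
(306, 413) 0.018 cab -0.14 0.1077
[0.56781608 0.04122708 0.        ] [ 0.56014431 -0.06850507  0.        ]
tcp [0.6432 0.2573 0.0226] rot [ 3.1399e+00 -5.0000e-04  1.4989e+00] t 14.65 q [ 0.21  0.64  1.36 -0.    1.13  0.28]
6 rows d [-0.0368 -0.0099 -0.0229] r [ 0.0003 -0.0001 -0.0004]
```

Request:
arm_command(moves=[{"dx": 0, "dy": 0, "dz": -0.02, "rx": 0, "ry": 0, "rz": 0}, {"dx": 0, "dy": 0, "dz": -0.03, "rx": 0, "ry": 0, "rz": 0}, {"dx": 0, "dy": 0, "dz": -0.03, "rx": 0, "ry": 0, "rz": 0}, {"dx": 0, "dy": 0, "dz": -0.03, "rx": 0, "ry": 0, "rz": 0}, {"dx": 0, "dy": 0, "dz": -0.03, "rx": 0, "ry": 0, "rz": 0}, {"dx": 0, "dy": 0, "dz": 0, "rx": 0, "ry": 0, "rz": 0}])

```text
time: 15.25
tcp_pos: [0.6454, 0.2578, 0.1671]
tcp_rot: [3.133, -0.003, 1.499]
wrist_force: [1.1, 0.3, -0.5]
width: 0.0644
```

```bash
python3 plan.py .568 .041 .16 1.501
```

```text
tcp [0.6454 0.2578 0.1671] rot [ 3.1327e+00 -2.6000e-03  1.4989e+00] t 15.25 q [0.21 0.49 1.28 0.   1.36 0.28]
6 rows d [-0.037  -0.0103  0.0011] r [ 0.0015 -0.0004 -0.0003]
```

Request:
arm_command(moves=[{"dx": -0.02, "dy": -0.005, "dz": 0, "rx": 0, "ry": 0, "rz": 0}, {"dx": -0.032, "dy": -0.009, "dz": 0, "rx": 0, "ry": 0, "rz": 0}, {"dx": -0.032, "dy": -0.009, "dz": 0, "rx": 0, "ry": 0, "rz": 0}, {"dx": -0.032, "dy": -0.009, "dz": 0, "rx": 0, "ry": 0, "rz": 0}, {"dx": -0.032, "dy": -0.009, "dz": 0, "rx": 0, "ry": 0, "rz": 0}, {"dx": -0.032, "dy": -0.009, "dz": 0, "rx": 0, "ry": 0, "rz": 0}, {"dx": -0.027, "dy": -0.007, "dz": 0, "rx": 0, "ry": 0, "rz": 0}, {"dx": -0.015, "dy": -0.005, "dz": 0, "rx": 0, "ry": 0, "rz": 0}, {"dx": 0, "dy": 0, "dz": 0, "rx": 0, "ry": 0, "rz": 0}, {"dx": 0, "dy": 0, "dz": 0, "rx": 0, "ry": 0, "rz": 0}])

```text
time: 16.25
tcp_pos: [0.5646, 0.0408, 0.1609]
tcp_rot: [-3.141, -0.001, 1.499]
wrist_force: [-0.6, -0.4, -1.4]
width: 0.0648
```

```bash
python3 plan.py .568 .041 .043 1.501;python3 - <<'E'
from h import *
cv2.imwrite('pics/w8.png',manip.capture('wrist'))
E
```

```text
tcp [0.5646 0.0408 0.1609] rot [-3.1408e+00 -7.0000e-04  1.4986e+00] t 16.25 q [-0.14  0.18  1.68  0.    1.28 -0.07]
3 rows d [0.0001 0.0012 0.0393] r [-0.0003 -0.0002 -0.0008]
```

View pics/w8.png

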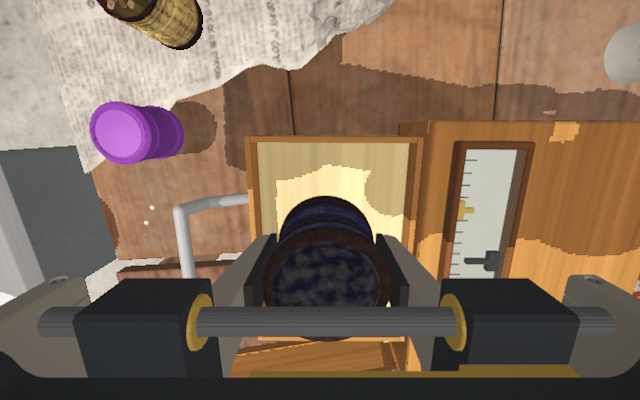

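Request:
arm_command(moves=[{"dx": 0, "dy": 0.001, "dz": 0.03, "rx": 0, "ry": 0, "rz": 0}, {"dx": 0, "dy": 0.001, "dz": 0.03, "rx": 0, "ry": 0, "rz": 0}, {"dx": 0, "dy": 0, "dz": 0.03, "rx": 0, "ry": 0, "rz": 0}, {"dx": 0, "dy": 0, "dz": 0.016, "rx": 0, "ry": 0, "rz": 0}, {"dx": 0, "dy": 0, "dz": 0.008, "rx": 0, "ry": 0, "rz": 0}, {"dx": 0, "dy": 0, "dz": 0.004, "rx": 0, "ry": 0, "rz": 0}, {"dx": 0, "dy": 0, "dz": 0, "rx": 0, "ry": 0, "rz": 0}, {"dx": 0, "dy": 0, "dz": 0, "rx": 0, "ry": 0, "rz": 0}])

```text
time: 17.1
tcp_pos: [0.5677, 0.0401, 0.0448]
tcp_rot: [3.139, 0.0, 1.499]
wrist_force: [0.6, 0.4, -1.1]
width: 0.0644
```

Request:
arm_command(moves=[{"dx": 0, "dy": 0, "dz": 0.002, "rx": 0, "ry": 0, "rz": 0}, {"dx": 0, "dy": 0, "dz": 0.001, "rx": 0, "ry": 0, "rz": 0}, {"dx": 0, "dy": 0, "dz": 0, "rx": 0, "ry": 0, "rz": 0}])

```text
time: 17.4
tcp_pos: [0.5668, 0.0399, 0.0408]
tcp_rot: [3.141, 0.0, 1.499]
wrist_force: [-0.1, 0.1, -1.0]
width: 0.0645
```

Request:
arm_command(moves=[{"dx": 0, "dy": 0, "dz": 0, "rx": 0, "ry": 0, "rz": 0}, {"dx": 0, "dy": 0, "dz": 0, "rx": 0, "ry": 0, "rz": 0}, {"dx": 0, "dy": 0, "dz": 0, "rx": 0, "ry": 0, "rz": 0}, {"dx": 0, "dy": 0, "dz": -0.02, "rx": 0, "ry": 0, "rz": 0}, {"dx": 0, "dy": 0, "dz": -0.03, "rx": 0, "ry": 0, "rz": 0}, {"dx": 0, "dy": 0, "dz": -0.03, "rx": 0, "ry": 0, "rz": 0}, {"dx": 0, "dy": 0, "dz": -0.03, "rx": 0, "ry": 0, "rz": 0}, {"dx": 0, "dy": 0, "dz": -0.03, "rx": 0, "ry": 0, "rz": 0}, {"dx": 0, "dy": 0, "dz": -0.03, "rx": 0, "ry": 0, "rz": 0}, {"dx": 0, "dy": 0, "dz": 0, "rx": 0, "ry": 0, "rz": 0}], gripper=0.085)

```text
time: 18.4
tcp_pos: [0.5697, 0.0396, 0.216]
tcp_rot: [3.132, 0.001, 1.499]
wrist_force: [0.8, -0.4, 0.2]
width: 0.085
```

```bash
python3 plan.py .545 .34 .21 1.5; python3 - <<'E'
from h import *
t=manip.capture('top'); s=manip.capture('scene')
crop('t9.png',t,180,80,380,280,3) ; crop('s9.png',s,70,130,400,390,2.4)
E
```

```text
tcp [0.5697 0.0396 0.216 ] rot [3.1320e+00 6.0000e-04 1.4989e+00] t 18.4 q [-0.14  0.14  1.62  0.    1.38 -0.07]
7 rows d [ 0.0426 -0.0066  0.0008] r [ 0.0014  0.0001 -0.0002]
```

View pics/s9.png

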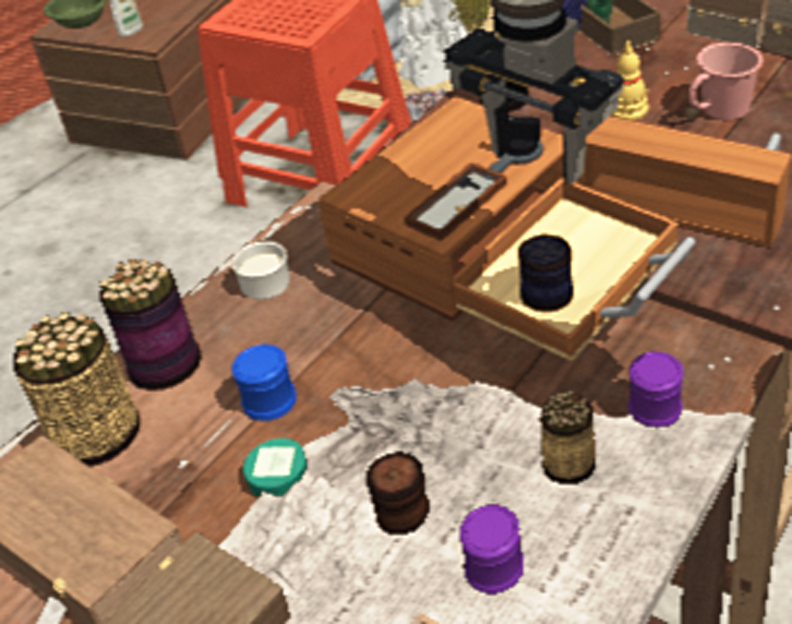

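View pics/t9.png

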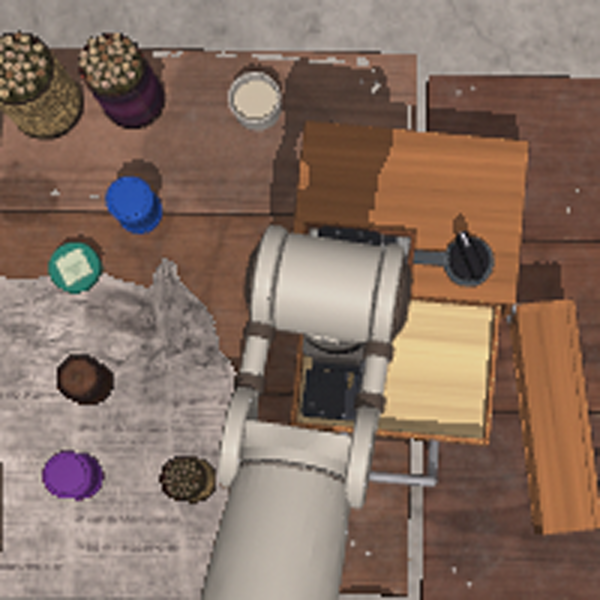

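Request:
arm_command(moves=[{"dx": 0.02, "dy": -0.003, "dz": 0, "rx": 0, "ry": 0, "rz": 0}, {"dx": 0.035, "dy": -0.006, "dz": 0, "rx": 0, "ry": 0, "rz": 0}, {"dx": 0.035, "dy": -0.006, "dz": 0, "rx": 0, "ry": 0, "rz": 0}, {"dx": 0.035, "dy": -0.006, "dz": 0, "rx": 0, "ry": 0, "rz": 0}, {"dx": 0.035, "dy": -0.006, "dz": 0, "rx": 0, "ry": 0, "rz": 0}, {"dx": 0.035, "dy": -0.006, "dz": 0, "rx": 0, "ry": 0, "rz": 0}, {"dx": 0.035, "dy": -0.006, "dz": 0, "rx": 0, "ry": 0, "rz": 0}, {"dx": 0.035, "dy": -0.006, "dz": 0.02, "rx": 0, "ry": 0, "rz": 0}, {"dx": 0.025, "dy": -0.002, "dz": 0.04, "rx": 0, "ry": 0, "rz": 0}, {"dx": 0.0, "dy": 0, "dz": 0.03, "rx": 0, "ry": 0, "rz": 0}, {"dx": 0, "dy": 0, "dz": 0, "rx": 0, "ry": 0, "rz": 0}, {"dx": 0, "dy": 0, "dz": 0, "rx": 0, "ry": 0, "rz": 0}])

```text
time: 19.7
tcp_pos: [0.5398, 0.332, 0.1193]
tcp_rot: [-3.139, 0.001, 1.499]
wrist_force: [0.3, -0.7, 1.1]
width: 0.0849
```

```bash
python3 plan.py .545 .363 .024 1.5; python3 - <<'E'
from h import *
o=manip.get_obs(); cv2.imwrite('pics/w10.png',manip.capture('wrist')); c=cam('wrist',o)
print(proj(c,[[.545,.363,.066],[.545,.363,0]]).round(1))
E
```

```text
tcp [0.5398 0.332  0.1193] rot [-3.1388e+00  1.4000e-03  1.4986e+00] t 19.7 q [ 0.36  0.39  1.51 -0.    1.24  0.43]
3 rows d [0.0105 0.0011 0.0318] r [-0.0009  0.0005 -0.0005]
[[330.1 184.8]
 [329.3 172.2]]
```

View pics/w10.png

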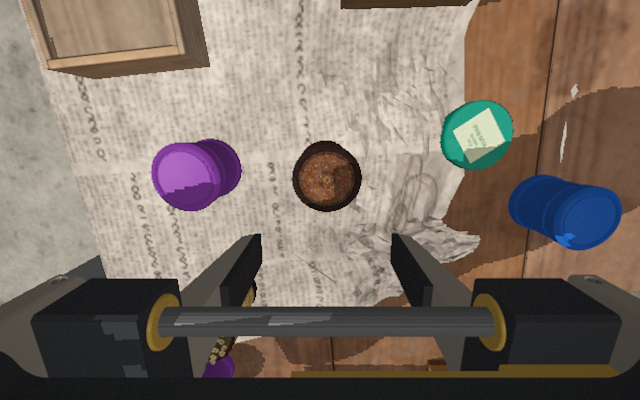

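Request:
arm_command(moves=[{"dx": 0.02, "dy": 0.001, "dz": 0.01, "rx": 0, "ry": 0, "rz": 0}, {"dx": 0.016, "dy": 0, "dz": 0.01, "rx": 0, "ry": 0, "rz": 0}, {"dx": 0, "dy": 0, "dz": 0.025, "rx": 0, "ry": 0, "rz": 0}, {"dx": 0, "dy": 0, "dz": 0.025, "rx": 0, "ry": 0, "rz": 0}, {"dx": 0, "dy": 0, "dz": 0.015, "rx": 0, "ry": 0, "rz": 0}, {"dx": 0, "dy": 0, "dz": 0.01, "rx": 0, "ry": 0, "rz": 0}, {"dx": 0, "dy": 0, "dz": 0, "rx": 0, "ry": 0, "rz": 0}])

```text
time: 20.45
tcp_pos: [0.5442, 0.368, 0.0253]
tcp_rot: [-3.141, 0.0, 1.498]
wrist_force: [0.0, 0.7, -0.2]
width: 0.0849
```

Request:
arm_command(moves=[{"dx": 0, "dy": 0, "dz": 0, "rx": 0, "ry": 0, "rz": 0}, {"dx": 0, "dy": 0, "dz": 0, "rx": 0, "ry": 0, "rz": 0}, {"dx": 0, "dy": 0, "dz": 0, "rx": 0, "ry": 0, "rz": 0}, {"dx": 0, "dy": 0, "dz": 0, "rx": 0, "ry": 0, "rz": 0}, {"dx": 0, "dy": 0, "dz": 0, "rx": 0, "ry": 0, "rz": 0}], gripper=0.035)

```text
time: 20.95
tcp_pos: [0.5444, 0.3687, 0.0264]
tcp_rot: [3.141, -0.0, 1.499]
wrist_force: [-2.1, -1.0, 3.7]
width: 0.0563
```

Request:
arm_command(moves=[{"dx": 0, "dy": 0, "dz": -0.02, "rx": 0, "ry": 0, "rz": 0}, {"dx": 0, "dy": 0, "dz": -0.03, "rx": 0, "ry": 0, "rz": 0}, {"dx": 0, "dy": 0, "dz": -0.03, "rx": 0, "ry": 0, "rz": 0}, {"dx": 0, "dy": 0, "dz": -0.03, "rx": 0, "ry": 0, "rz": 0}, {"dx": 0, "dy": 0, "dz": -0.03, "rx": 0, "ry": 0, "rz": 0}, {"dx": 0, "dy": 0, "dz": 0, "rx": 0, "ry": 0, "rz": 0}])

```text
time: 21.55
tcp_pos: [0.5471, 0.3697, 0.1708]
tcp_rot: [3.133, -0.004, 1.499]
wrist_force: [0.5, 1.7, -1.0]
width: 0.0562
```

```bash
python3 plan.py .560 -.072 .16 1.501 14
```

```text
tcp [0.5471 0.3697 0.1708] rot [ 3.1331 -0.0043  1.4989] t 21.55 q [ 0.41  0.4   1.39 -0.    1.34  0.48]
14 rows d [-0.0314  0.0032  0.0007] r [ 0.0006 -0.0003 -0.0002]
```

```bash
python3 plan.py .5452 -.0524 .165 1.501 12
```

```text
tcp [0.5471 0.3697 0.1708] rot [ 3.1331 -0.0043  1.4989] t 21.55 q [ 0.41  0.4   1.39 -0.    1.34  0.48]
12 rows d [-0.0351  0.0023  0.0004] r [ 0.0007 -0.0004 -0.0002]
```

Request:
arm_command(moves=[{"dx": -0.02, "dy": 0.002, "dz": 0, "rx": 0, "ry": 0, "rz": 0}, {"dx": -0.04, "dy": 0.003, "dz": 0, "rx": 0, "ry": 0, "rz": 0}, {"dx": -0.04, "dy": 0.003, "dz": 0, "rx": 0, "ry": 0, "rz": 0}, {"dx": -0.04, "dy": 0.003, "dz": 0, "rx": 0, "ry": 0, "rz": 0}, {"dx": -0.04, "dy": 0.003, "dz": 0, "rx": 0, "ry": 0, "rz": 0}, {"dx": -0.04, "dy": 0.003, "dz": 0, "rx": 0, "ry": 0, "rz": 0}, {"dx": -0.04, "dy": 0.003, "dz": 0, "rx": 0, "ry": 0, "rz": 0}, {"dx": -0.04, "dy": 0.003, "dz": 0, "rx": 0, "ry": 0, "rz": 0}, {"dx": -0.04, "dy": 0.002, "dz": 0, "rx": 0, "ry": 0, "rz": 0}, {"dx": -0.04, "dy": 0.002, "dz": 0, "rx": 0, "ry": 0, "rz": 0}, {"dx": -0.03, "dy": 0.001, "dz": 0, "rx": 0, "ry": 0, "rz": 0}, {"dx": -0.01, "dy": 0, "dz": 0, "rx": 0, "ry": 0, "rz": 0}])

```text
time: 22.75
tcp_pos: [0.5409, -0.055, 0.1636]
tcp_rot: [-3.139, 0.0, 1.496]
wrist_force: [0.3, 0.4, -2.1]
width: 0.056
```

Request:
arm_command(moves=[{"dx": 0, "dy": 0, "dz": 0, "rx": 0, "ry": 0, "rz": 0}, {"dx": 0, "dy": 0, "dz": 0, "rx": 0, "ry": 0, "rz": 0}])

```text
time: 22.95
tcp_pos: [0.5415, -0.0514, 0.1646]
tcp_rot: [-3.14, -0.001, 1.499]
wrist_force: [-0.0, 0.1, -1.4]
width: 0.0566
```

```bash
python3 plan.py .5452 -.0524 .046 1.501;python3 - <<'E'
from h import *
cv2.imwrite('pics/w11.png',manip.capture('wrist'))
t=manip.capture('top'); crop('t11.png',t,180,80,380,280,3)
E
```

```text
tcp [ 0.5415 -0.0514  0.1646] rot [-3.1402e+00 -1.0000e-03  1.4992e+00] t 22.95 q [-0.32  0.12  1.74  0.    1.28 -0.25]
3 rows d [-0.0003  0.0013  0.0395] r [-0.0005 -0.0003 -0.0006]
```

View pics/w11.png

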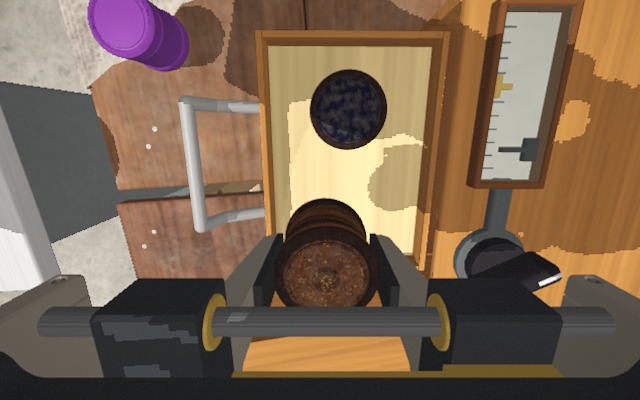

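View pics/t11.png

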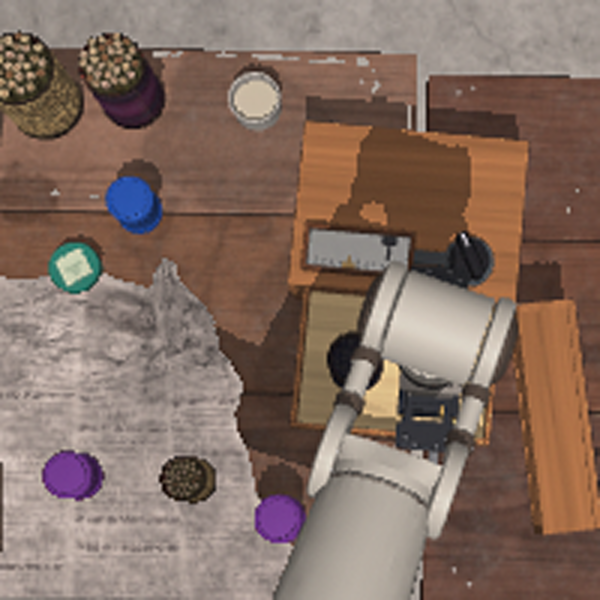

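Request:
arm_command(moves=[{"dx": 0, "dy": 0.001, "dz": 0.03, "rx": 0, "ry": 0, "rz": 0}, {"dx": 0, "dy": 0.001, "dz": 0.03, "rx": 0, "ry": 0, "rz": 0}, {"dx": 0, "dy": 0, "dz": 0.03, "rx": 0, "ry": 0, "rz": 0}, {"dx": 0, "dy": 0, "dz": 0.016, "rx": 0, "ry": 0, "rz": 0}, {"dx": 0, "dy": 0, "dz": 0.008, "rx": 0, "ry": 0, "rz": 0}, {"dx": 0, "dy": 0, "dz": 0.004, "rx": 0, "ry": 0, "rz": 0}, {"dx": 0, "dy": 0, "dz": 0, "rx": 0, "ry": 0, "rz": 0}, {"dx": 0, "dy": 0, "dz": 0, "rx": 0, "ry": 0, "rz": 0}])

```text
time: 23.85
tcp_pos: [0.5449, -0.0527, 0.0488]
tcp_rot: [3.14, 0.0, 1.499]
wrist_force: [0.6, -0.0, -1.0]
width: 0.056
```

Request:
arm_command(moves=[{"dx": 0, "dy": 0, "dz": 0.002, "rx": 0, "ry": 0, "rz": 0}, {"dx": 0, "dy": 0, "dz": 0.001, "rx": 0, "ry": 0, "rz": 0}, {"dx": 0, "dy": 0, "dz": 0, "rx": 0, "ry": 0, "rz": 0}])

```text
time: 24.15
tcp_pos: [0.544, -0.0527, 0.0447]
tcp_rot: [3.141, 0.0, 1.499]
wrist_force: [0.2, 0.1, -1.7]
width: 0.0559
```

Request:
arm_command(moves=[{"dx": 0, "dy": 0, "dz": 0, "rx": 0, "ry": 0, "rz": 0}, {"dx": 0, "dy": 0, "dz": 0, "rx": 0, "ry": 0, "rz": 0}, {"dx": 0, "dy": 0, "dz": 0, "rx": 0, "ry": 0, "rz": 0}, {"dx": 0, "dy": 0, "dz": -0.02, "rx": 0, "ry": 0, "rz": 0}, {"dx": 0, "dy": 0, "dz": -0.03, "rx": 0, "ry": 0, "rz": 0}, {"dx": 0, "dy": 0, "dz": -0.03, "rx": 0, "ry": 0, "rz": 0}, {"dx": 0, "dy": 0, "dz": -0.03, "rx": 0, "ry": 0, "rz": 0}, {"dx": 0, "dy": 0, "dz": -0.03, "rx": 0, "ry": 0, "rz": 0}, {"dx": 0, "dy": 0, "dz": -0.03, "rx": 0, "ry": 0, "rz": 0}, {"dx": 0, "dy": 0, "dz": 0, "rx": 0, "ry": 0, "rz": 0}], gripper=0.075)

```text
time: 25.15
tcp_pos: [0.5468, -0.0535, 0.2199]
tcp_rot: [3.132, 0.002, 1.499]
wrist_force: [0.2, 0.1, 0.7]
width: 0.075
```

```bash
python3 plan.py .425 .010 .2 1.5; python3 - <<'E'
from h import *
t=manip.capture('top'); s=manip.capture('scene')
cv2.imwrite('pics/t12.png',t) ; cv2.imwrite('pics/s12.png',s); crop('s12b.png',s,70,130,400,390,2.4)
E
```

```text
tcp [ 0.5468 -0.0535  0.2199] rot [3.1322e+00 2.3000e-03 1.4989e+00] t 25.15 q [-0.32  0.08  1.67  0.    1.38 -0.25]
4 rows d [ 0.0137 -0.0315  0.0048] r [ 0.0023  0.0006 -0.0003]
```

View pics/s12b.png

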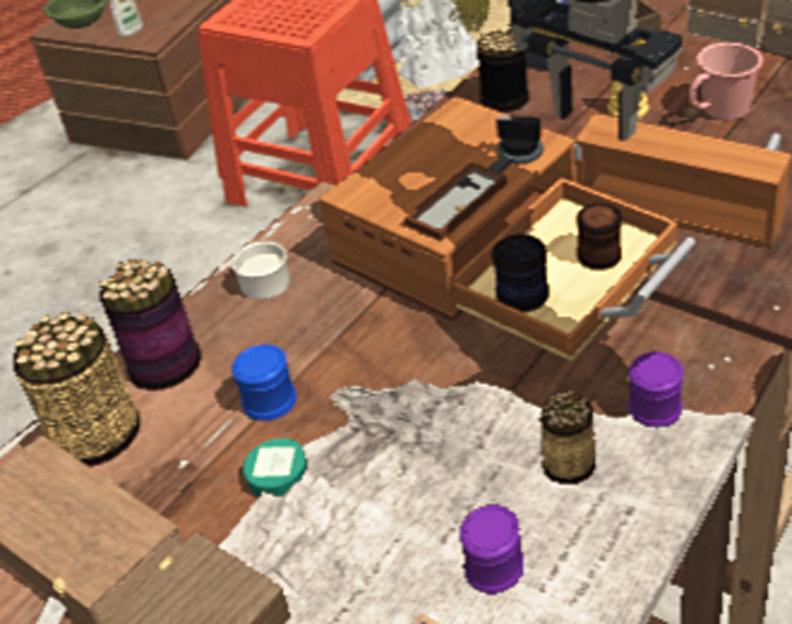

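View pics/t12.png

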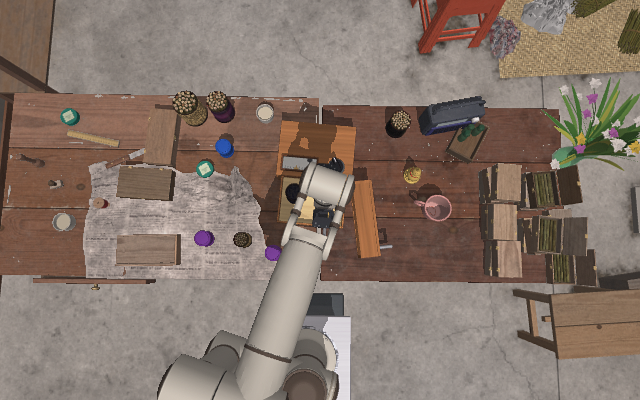

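View pics/s12.png

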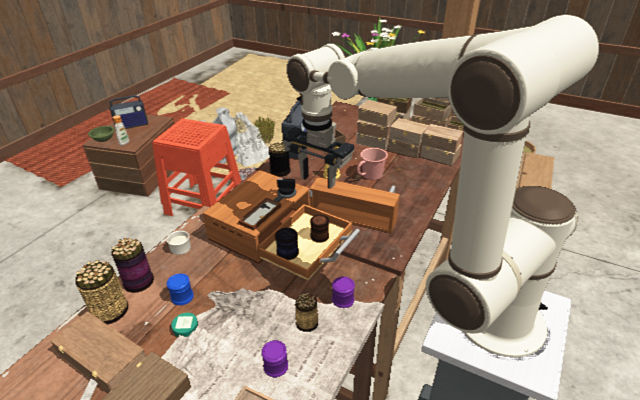

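Request:
arm_command(moves=[{"dx": 0.013, "dy": -0.031, "dz": 0, "rx": 0, "ry": 0, "rz": 0}, {"dx": 0.013, "dy": -0.031, "dz": 0, "rx": 0, "ry": 0, "rz": 0}, {"dx": 0.013, "dy": -0.031, "dz": 0, "rx": 0, "ry": 0, "rz": 0}, {"dx": 0.013, "dy": -0.028, "dz": 0.01, "rx": 0, "ry": 0, "rz": 0}, {"dx": 0, "dy": 0, "dz": 0, "rx": 0, "ry": 0, "rz": 0}, {"dx": 0, "dy": 0, "dz": 0, "rx": 0, "ry": 0, "rz": 0}], gripper=0.04)

```text
time: 25.85
tcp_pos: [0.4262, 0.0082, 0.2032]
tcp_rot: [-3.14, -0.0, 1.499]
wrist_force: [0.7, 0.4, -0.5]
width: 0.0402
```

```bash
python3 plan.py .428 .0115 .068 1.501;python3 - <<'E'
from h import *
from cab import W
p=[.6378,-.0188,-.0698]
o=manip.get_obs(); cv2.imwrite('pics/w13.png',manip.capture('wrist')); c=cam('wrist',o)
for y in (-.055,.055): print(proj(c,W(p,(-.216,y,.092))).round(1))
E
```

```text
tcp [0.4262 0.0082 0.2032] rot [-3.1395e+00 -3.0000e-04  1.4992e+00] t 25.85 q [-0.27 -0.24  2.   -0.    1.38 -0.19]
4 rows d [0.0008 0.0004 0.0338] r [-0.0005 -0.0001 -0.0005]
[[323.8 261.7]]
[[323.3 162.3]]
```

View pics/w13.png

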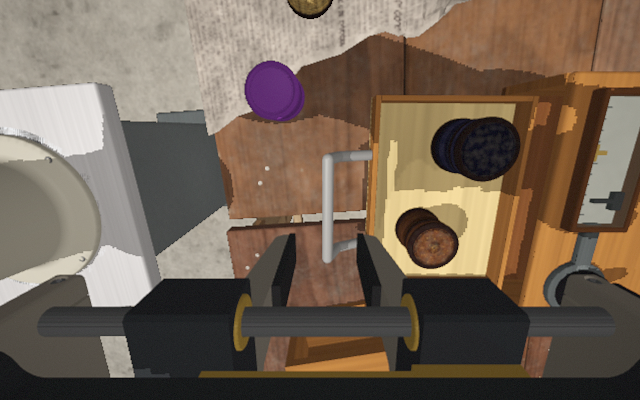

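Request:
arm_command(moves=[{"dx": 0.003, "dy": 0.002, "dz": 0.03, "rx": 0, "ry": 0, "rz": 0}, {"dx": 0, "dy": 0, "dz": 0.03, "rx": 0, "ry": 0, "rz": 0}, {"dx": 0, "dy": 0, "dz": 0.03, "rx": 0, "ry": 0, "rz": 0}, {"dx": 0, "dy": 0, "dz": 0.03, "rx": 0, "ry": 0, "rz": 0}, {"dx": 0, "dy": 0, "dz": 0.013, "rx": 0, "ry": 0, "rz": 0}, {"dx": 0, "dy": 0, "dz": 0, "rx": 0, "ry": 0, "rz": 0}])

```text
time: 26.5
tcp_pos: [0.4281, 0.0107, 0.0694]
tcp_rot: [-3.137, -0.001, 1.498]
wrist_force: [-0.9, 0.0, -0.6]
width: 0.0398
```

Request:
arm_command(moves=[{"dx": 0, "dy": 0, "dz": 0, "rx": 0, "ry": 0, "rz": 0}, {"dx": 0, "dy": 0, "dz": 0, "rx": 0, "ry": 0, "rz": 0}, {"dx": 0, "dy": 0, "dz": 0, "rx": 0, "ry": 0, "rz": 0}, {"dx": 0, "dy": 0, "dz": 0, "rx": 0, "ry": 0, "rz": 0}], gripper=0.0)

```text
time: 26.9
tcp_pos: [0.4298, 0.0106, 0.0724]
tcp_rot: [3.14, 0.0, 1.499]
wrist_force: [-1.0, 0.5, 2.9]
width: 0.0114
```

Request:
arm_command(moves=[{"dx": 0, "dy": 0.005, "dz": 0, "rx": 0, "ry": 0, "rz": 0}, {"dx": 0, "dy": 0.01, "dz": 0, "rx": 0, "ry": 0, "rz": 0}, {"dx": 0, "dy": 0.015, "dz": 0, "rx": 0, "ry": 0, "rz": 0}, {"dx": 0, "dy": 0.015, "dz": 0, "rx": 0, "ry": 0, "rz": 0}, {"dx": 0, "dy": 0.015, "dz": 0, "rx": 0, "ry": 0, "rz": 0}, {"dx": 0, "dy": 0.015, "dz": 0, "rx": 0, "ry": 0, "rz": 0}, {"dx": 0, "dy": 0.015, "dz": 0, "rx": 0, "ry": 0, "rz": 0}, {"dx": 0, "dy": 0.015, "dz": 0, "rx": 0, "ry": 0, "rz": 0}, {"dx": 0, "dy": 0.015, "dz": 0, "rx": 0, "ry": 0, "rz": 0}, {"dx": 0, "dy": 0.015, "dz": 0, "rx": 0, "ry": 0, "rz": 0}, {"dx": 0, "dy": 0.01, "dz": 0, "rx": 0, "ry": 0, "rz": 0}, {"dx": 0, "dy": 0.005, "dz": 0, "rx": 0, "ry": 0, "rz": 0}])

```text
time: 28.1
tcp_pos: [0.5805, -0.001, 0.0724]
tcp_rot: [3.14, 0.002, 1.499]
wrist_force: [-1.9, -3.7, 5.7]
width: 0.0106
```

```bash
python3 plan.py .5909 -.001 .0699 1.5
```

```text
tcp [ 0.5805 -0.001   0.0724] rot [3.1397e+00 1.5000e-03 1.4988e+00] t 28.1 q [-0.21  0.32  1.7  -0.    1.12 -0.14]
1 rows d [0.0008 0.0104 0.0025] r [ 0.0018  0.0015 -0.0012]
```

Request:
arm_command(moves=[{"dx": 0, "dy": 0.005, "dz": 0, "rx": 0, "ry": 0, "rz": 0}, {"dx": 0, "dy": 0.005, "dz": 0, "rx": 0, "ry": 0, "rz": 0}, {"dx": 0, "dy": 0.002, "dz": 0, "rx": 0, "ry": 0, "rz": 0}, {"dx": 0, "dy": 0, "dz": 0, "rx": 0, "ry": 0, "rz": 0}])

```text
time: 28.5
tcp_pos: [0.592, -0.0019, 0.0724]
tcp_rot: [3.139, 0.002, 1.499]
wrist_force: [-0.2, -4.9, 5.1]
width: 0.0108
```

Request:
arm_command(moves=[{"dx": 0, "dy": 0.003, "dz": 0, "rx": 0, "ry": 0, "rz": 0}, {"dx": 0, "dy": 0, "dz": 0, "rx": 0, "ry": 0, "rz": 0}])

```text
time: 28.7
tcp_pos: [0.5925, -0.0019, 0.0724]
tcp_rot: [-3.138, 0.002, 1.499]
wrist_force: [-8.8, -4.9, 13.1]
width: 0.0109
```

Request:
arm_command(moves=[{"dx": 0, "dy": 0.002, "dz": 0, "rx": 0, "ry": 0, "rz": 0}, {"dx": 0, "dy": 0, "dz": 0, "rx": 0, "ry": 0, "rz": 0}])

```text
time: 28.9
tcp_pos: [0.5925, -0.0019, 0.0723]
tcp_rot: [-3.133, 0.002, 1.5]
wrist_force: [-16.0, -5.8, 18.2]
width: 0.0111
```

Request:
arm_command(moves=[{"dx": 0, "dy": 0, "dz": 0, "rx": 0, "ry": 0, "rz": 0}, {"dx": 0, "dy": -0.003, "dz": 0, "rx": 0, "ry": 0, "rz": 0}, {"dx": 0, "dy": 0, "dz": 0, "rx": 0, "ry": 0, "rz": 0}, {"dx": 0, "dy": 0, "dz": 0, "rx": 0, "ry": 0, "rz": 0}, {"dx": 0, "dy": 0, "dz": -0.03, "rx": 0, "ry": 0, "rz": 0}, {"dx": 0, "dy": 0, "dz": -0.04, "rx": 0, "ry": 0, "rz": 0}, {"dx": 0, "dy": 0, "dz": -0.04, "rx": 0, "ry": 0, "rz": 0}, {"dx": 0, "dy": 0, "dz": -0.04, "rx": 0, "ry": 0, "rz": 0}, {"dx": 0, "dy": 0, "dz": 0, "rx": 0, "ry": 0, "rz": 0}], gripper=0.04)

```text
time: 29.8
tcp_pos: [0.5966, -0.0015, 0.2288]
tcp_rot: [3.129, 0.001, 1.499]
wrist_force: [-0.3, 0.5, 0.6]
width: 0.0404
```

```bash
python3 plan.py .41 -.299 .22 1.69; python3 - <<'E'
from h import *
o=manip.get_obs(); cv2.imwrite('pics/w14.png',manip.capture('wrist'));s=manip.capture('scene'); crop('s14.png',s,70,130,400,390,2.4)
E
```

```text
tcp [ 0.5966 -0.0015  0.2288] rot [3.129e+00 1.300e-03 1.499e+00] t 29.8 q [-0.21  0.19  1.53  0.    1.41 -0.13]
8 rows d [-0.037  -0.0238  0.001 ] r [ 0.0016  0.0003 -0.0239]
```

View pics/s14.png

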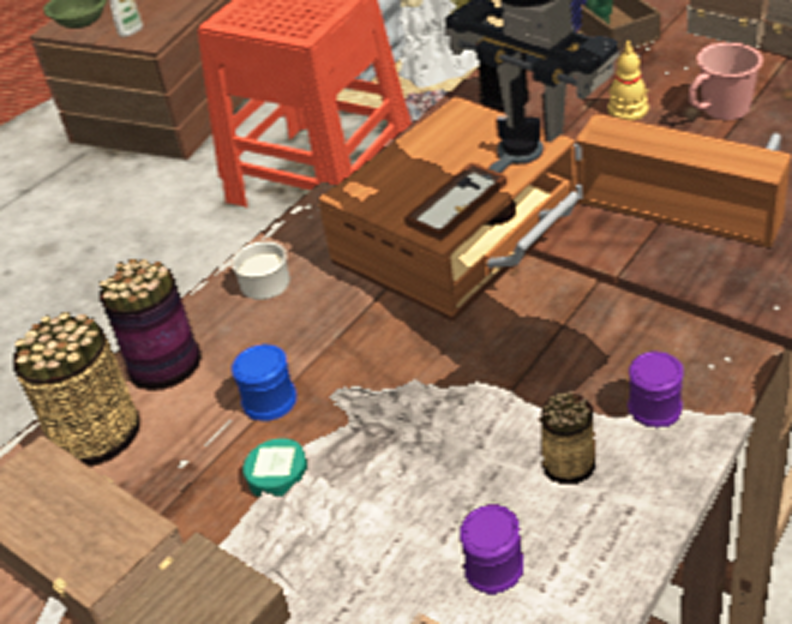

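View pics/w14.png

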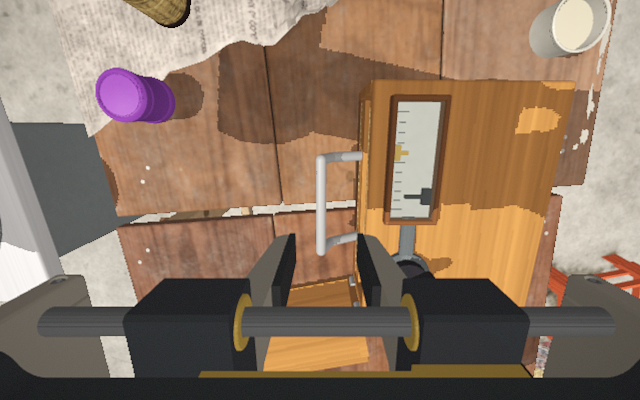

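Request:
arm_command(moves=[{"dx": -0.037, "dy": -0.024, "dz": 0.001, "rx": 0, "ry": 0, "rz": -0.024}, {"dx": -0.037, "dy": -0.024, "dz": 0.001, "rx": 0, "ry": 0, "rz": -0.024}, {"dx": -0.037, "dy": -0.024, "dz": 0.001, "rx": 0, "ry": 0, "rz": -0.024}, {"dx": -0.037, "dy": -0.024, "dz": 0.001, "rx": 0, "ry": 0, "rz": -0.024}, {"dx": -0.037, "dy": -0.024, "dz": 0.001, "rx": 0, "ry": 0, "rz": -0.024}, {"dx": -0.037, "dy": -0.024, "dz": 0.001, "rx": 0, "ry": 0, "rz": -0.024}, {"dx": -0.037, "dy": -0.024, "dz": 0.001, "rx": 0, "ry": 0, "rz": -0.024}, {"dx": -0.037, "dy": -0.024, "dz": 0.001, "rx": 0, "ry": 0, "rz": -0.024}, {"dx": 0, "dy": 0, "dz": 0, "rx": 0, "ry": 0, "rz": 0}, {"dx": 0, "dy": 0, "dz": 0, "rx": 0, "ry": 0, "rz": 0}], gripper=0.06)

```text
time: 30.9
tcp_pos: [0.4037, -0.2983, 0.2116]
tcp_rot: [-3.14, -0.004, 1.688]
wrist_force: [-0.7, 0.4, 0.1]
width: 0.0599
```

```bash
python3 plan.py .4067 -.296 .062 1.69; python3 - <<'E'
from h import *
o=manip.get_obs(); cv2.imwrite('pics/w15.png',manip.capture('wrist')); c=cam('wrist',o)
print(proj(c,[[.4067,-.296,.102],[.4067,-.296,.024]]))
E
```

```text
tcp [ 0.4037 -0.2983  0.2116] rot [-3.14   -0.0036  1.6885] t 30.9 q [-0.88 -0.03  1.8   0.    1.37 -1.  ]
4 rows d [0.0004 0.0008 0.0374] r [-0.0004 -0.0009 -0.0004]
[[329.41803274 202.32532025]
 [328.7246475  187.15903114]]
```

View pics/w15.png

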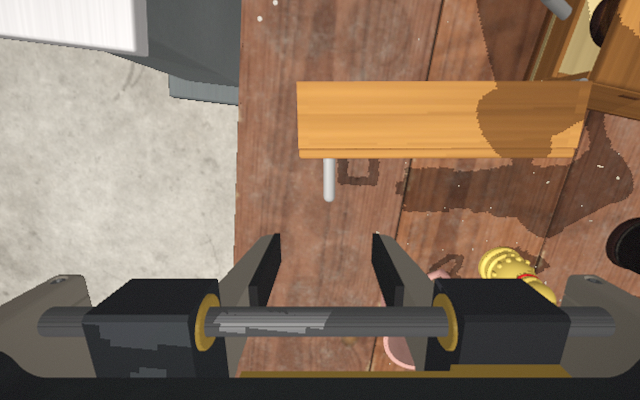

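The handle bar's end is at (329,198), matching the prediction. I'll go down and grip it.

Request:
arm_command(moves=[{"dx": 0.002, "dy": 0.003, "dz": 0.03, "rx": 0, "ry": 0, "rz": 0}, {"dx": 0, "dy": 0, "dz": 0.035, "rx": 0, "ry": 0, "rz": 0}, {"dx": 0, "dy": 0, "dz": 0.035, "rx": 0, "ry": 0, "rz": 0}, {"dx": 0, "dy": 0, "dz": 0.03, "rx": 0, "ry": 0, "rz": 0}, {"dx": 0, "dy": 0, "dz": 0.018, "rx": 0, "ry": 0, "rz": 0}, {"dx": 0, "dy": 0, "dz": 0, "rx": 0, "ry": 0, "rz": 0}])

```text
time: 31.55
tcp_pos: [0.4062, -0.2926, 0.0622]
tcp_rot: [-3.138, -0.006, 1.693]
wrist_force: [0.8, -0.1, 0.2]
width: 0.0604
```

Request:
arm_command(moves=[{"dx": 0, "dy": 0, "dz": 0, "rx": 0, "ry": 0, "rz": 0}, {"dx": 0, "dy": 0, "dz": 0, "rx": 0, "ry": 0, "rz": 0}, {"dx": 0, "dy": 0, "dz": 0, "rx": 0, "ry": 0, "rz": 0}, {"dx": 0, "dy": 0, "dz": 0, "rx": 0, "ry": 0, "rz": 0}], gripper=0.0)

```text
time: 31.95
tcp_pos: [0.408, -0.297, 0.0666]
tcp_rot: [3.14, 0.002, 1.691]
wrist_force: [-0.6, 0.5, 1.1]
width: 0.0297
```

```bash
python3 door.py
```

```text
r 0.26302573859707534 theta 1.7878582541031791 yaw-based 1.7606872308194348 [ 0.40797207 -0.29700117  0.06663395] [-0.6  0.5  1.1] 31.95
```

Request:
arm_command(moves=[{"dx": 0, "dy": 0, "dz": 0, "rx": 0, "ry": 0, "rz": 0}, {"dx": 0, "dy": 0, "dz": 0, "rx": 0, "ry": 0, "rz": 0}, {"dx": 0, "dy": 0, "dz": 0, "rx": 0, "ry": 0, "rz": 0}])

```text
time: 32.25
tcp_pos: [0.4068, -0.297, 0.0658]
tcp_rot: [-3.14, 0.001, 1.691]
wrist_force: [-3.7, -1.5, 1.4]
width: 0.0109
```

```bash
cat > arc.py <<'E'
from h import *
from cab import W
import sys
p=[.6378,-.0188,-.0698]; H=W(p,(0,-.135,0)); o=manip.get_obs(); T=tcpT(o)
dth=float(sys.argv[1]); Rz=R.from_euler('z',dth).as_matrix()
new=H*[1,1,0]+Rz@((T[:3,3]-H)*[1,1,0]); print((T[:3,:3].T@((new-T[:3,3])*[1,1,0])).round(4))
E
python3 arc.py -0.075; python3 door.py
```

```text
[ 0.0181 -0.008  -0.    ]
r 0.2640478723122262 theta 1.7855378659362968 yaw-based 1.7609915334647135 [ 0.40678179 -0.29704512  0.06582607] [-3.7 -1.5  1.4] 32.25
```

Request:
arm_command(moves=[{"dx": 0.009, "dy": -0.004, "dz": 0, "rx": 0, "ry": 0, "rz": 0.038}, {"dx": 0.018, "dy": -0.008, "dz": 0, "rx": 0, "ry": 0, "rz": 0.075}, {"dx": 0.018, "dy": -0.008, "dz": 0, "rx": 0, "ry": 0, "rz": 0.075}, {"dx": 0.018, "dy": -0.008, "dz": 0, "rx": 0, "ry": 0, "rz": 0.075}, {"dx": 0.018, "dy": -0.008, "dz": 0, "rx": 0, "ry": 0, "rz": 0.075}, {"dx": 0.018, "dy": -0.008, "dz": 0, "rx": 0, "ry": 0, "rz": 0.075}, {"dx": 0.018, "dy": -0.008, "dz": 0, "rx": 0, "ry": 0, "rz": 0.075}, {"dx": 0.018, "dy": -0.008, "dz": 0, "rx": 0, "ry": 0, "rz": 0.075}, {"dx": 0.018, "dy": -0.008, "dz": 0, "rx": 0, "ry": 0, "rz": 0.075}, {"dx": 0, "dy": 0, "dz": 0, "rx": 0, "ry": 0, "rz": 0}])

```text
time: 33.25
tcp_pos: [0.3649, -0.1352, 0.0658]
tcp_rot: [-3.139, -0.0, 1.053]
wrist_force: [-5.7, 0.4, 4.9]
width: 0.0112
```

```bash
python3 arc.py -0.075; python3 door.py
```

```text
[ 0.0182 -0.0079  0.    ]
r 0.2641537480658939 theta 1.1414216694686605 yaw-based 1.1232405843289113 [ 0.364867   -0.13515045  0.06577013] [-5.7  0.4  4.9] 33.25
```

Request:
arm_command(moves=[{"dx": 0.018, "dy": -0.008, "dz": 0, "rx": 0, "ry": 0, "rz": 0.075}, {"dx": 0.018, "dy": -0.008, "dz": 0, "rx": 0, "ry": 0, "rz": 0.075}, {"dx": 0.018, "dy": -0.008, "dz": 0, "rx": 0, "ry": 0, "rz": 0.075}, {"dx": 0.018, "dy": -0.008, "dz": 0, "rx": 0, "ry": 0, "rz": 0.075}, {"dx": 0.018, "dy": -0.008, "dz": 0, "rx": 0, "ry": 0, "rz": 0.075}, {"dx": 0.018, "dy": -0.008, "dz": 0, "rx": 0, "ry": 0, "rz": 0.075}, {"dx": 0.018, "dy": -0.008, "dz": 0, "rx": 0, "ry": 0, "rz": 0.075}, {"dx": 0.018, "dy": -0.008, "dz": 0, "rx": 0, "ry": 0, "rz": 0.075}, {"dx": 0.018, "dy": -0.008, "dz": 0, "rx": 0, "ry": 0, "rz": 0.075}, {"dx": 0, "dy": 0, "dz": 0, "rx": 0, "ry": 0, "rz": 0}])

```text
time: 34.25
tcp_pos: [0.4331, 0.0261, 0.0658]
tcp_rot: [-3.137, 0.001, 0.378]
wrist_force: [-7.5, 7.0, 9.5]
width: 0.0118
```

```bash
python3 arc.py -0.075; python3 door.py
```

```text
[ 0.0182 -0.008   0.    ]
r 0.2653242345374366 theta 0.46730204882931103 yaw-based 0.4477898663646819 [0.43308416 0.02612457 0.06579285] [-7.5  7.   9.5] 34.25
```

Request:
arm_command(moves=[{"dx": 0.0175, "dy": -0.0095, "dz": 0, "rx": 0, "ry": 0, "rz": 0.075}, {"dx": 0.018, "dy": -0.008, "dz": 0, "rx": 0, "ry": 0, "rz": 0.075}, {"dx": 0.018, "dy": -0.008, "dz": 0, "rx": 0, "ry": 0, "rz": 0.075}, {"dx": 0.018, "dy": -0.008, "dz": 0, "rx": 0, "ry": 0, "rz": 0.075}, {"dx": 0.018, "dy": -0.008, "dz": 0, "rx": 0, "ry": 0, "rz": 0.075}, {"dx": 0.009, "dy": -0.004, "dz": 0, "rx": 0, "ry": 0, "rz": 0.038}, {"dx": 0, "dy": 0, "dz": 0, "rx": 0, "ry": 0, "rz": 0}, {"dx": 0, "dy": 0, "dz": 0, "rx": 0, "ry": 0, "rz": 0}])

```text
time: 35.05
tcp_pos: [0.5195, 0.0896, 0.0658]
tcp_rot: [-3.138, 0.001, -0.035]
wrist_force: [-3.3, 8.4, 3.5]
width: 0.0113
```

```bash
python3 arc.py -0.02; python3 door.py
```

```text
[ 0.0048 -0.0023  0.    ]
r 0.26640619755055833 theta 0.06125749571957076 yaw-based 0.03489459381389329 [0.51945811 0.0896486  0.06580622] [-3.3  8.4  3.5] 35.05
```

Request:
arm_command(moves=[{"dx": 0.005, "dy": -0.0025, "dz": 0, "rx": 0, "ry": 0, "rz": 0.02}, {"dx": 0.005, "dy": -0.0025, "dz": 0, "rx": 0, "ry": 0, "rz": 0.015}, {"dx": 0.004, "dy": -0.002, "dz": 0, "rx": 0, "ry": 0, "rz": 0}, {"dx": 0, "dy": 0, "dz": 0, "rx": 0, "ry": 0, "rz": 0}, {"dx": 0, "dy": 0, "dz": 0, "rx": 0, "ry": 0, "rz": 0}])

```text
time: 35.55
tcp_pos: [0.5336, 0.0955, 0.0658]
tcp_rot: [-3.138, 0.001, -0.07]
wrist_force: [-2.3, 6.3, 2.9]
width: 0.0115
```

```bash
python3 door.py
```

```text
r 0.26642174855912526 theta 0.003651393152910659 yaw-based -0.0005632512485705676 [0.5336307  0.09553121 0.06581134] [-2.3  6.3  2.9] 35.55
```

Request:
arm_command(moves=[{"dx": 0.003, "dy": -0.002, "dz": 0, "rx": 0, "ry": 0, "rz": 0}, {"dx": 0.002, "dy": 0, "dz": 0, "rx": 0, "ry": 0, "rz": 0}, {"dx": 0, "dy": 0, "dz": 0, "rx": 0, "ry": 0, "rz": 0}])

```text
time: 35.85
tcp_pos: [0.5337, 0.0955, 0.0657]
tcp_rot: [3.141, 0.014, -0.069]
wrist_force: [-21.1, -0.9, 20.6]
width: 0.0113
```

Request:
arm_command(moves=[{"dx": 0, "dy": 0, "dz": 0, "rx": 0, "ry": 0, "rz": 0}, {"dx": 0, "dy": 0, "dz": 0, "rx": 0, "ry": 0, "rz": 0}, {"dx": -0.004, "dy": 0.001, "dz": 0, "rx": 0, "ry": 0, "rz": 0}, {"dx": 0, "dy": 0, "dz": 0, "rx": 0, "ry": 0, "rz": 0}, {"dx": 0, "dy": 0, "dz": -0.03, "rx": 0, "ry": 0, "rz": 0}, {"dx": 0, "dy": 0, "dz": -0.04, "rx": 0, "ry": 0, "rz": 0}, {"dx": 0, "dy": 0, "dz": -0.04, "rx": 0, "ry": 0, "rz": 0}, {"dx": 0, "dy": 0, "dz": -0.04, "rx": 0, "ry": 0, "rz": 0}, {"dx": 0, "dy": 0, "dz": 0, "rx": 0, "ry": 0, "rz": 0}], gripper=0.05)

```text
time: 36.75
tcp_pos: [0.539, 0.0944, 0.2225]
tcp_rot: [-3.141, -0.013, -0.07]
wrist_force: [0.9, 0.2, 0.5]
width: 0.0501
```

```bash
python3 plan.py .56 -.06 .26 -0.07; python3 - <<'E'
from h import *
o=manip.get_obs(); cv2.imwrite('pics/w16.png',manip.capture('wrist')); t=manip.capture('top'); crop('t16.png',t,260,100,380,220,5)
E
```

```text
tcp [0.539  0.0944 0.2225] rot [-3.1412 -0.0125 -0.0701] t 36.75 q [-0.05  0.07  1.68  0.    1.38  1.59]
4 rows d [ 0.008   0.0381 -0.0093] r [-0.0001 -0.0031 -0.    ]
```

View pics/w16.png

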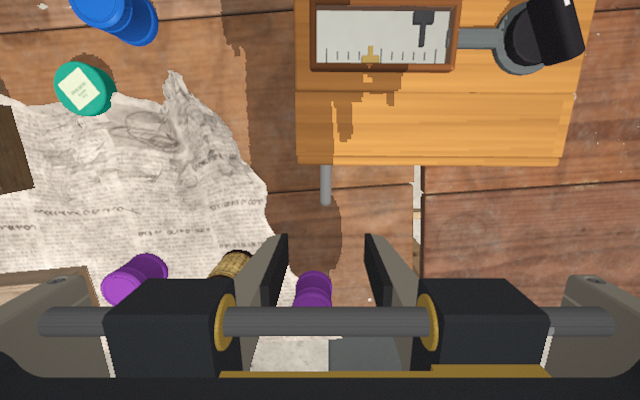

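View pics/t16.png

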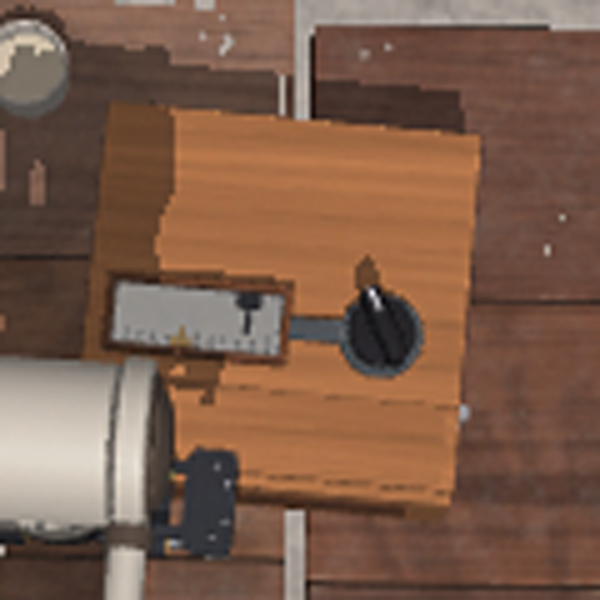

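```bash
python3 - <<'E'
from h import *
ct=cam('top')
f=lambda u,v:(260+u/5,100+v/5)
print('gauge',onz(ct,f(198,318),.118),'knob',onz(ct,f(381,335),.13), 'bar',onz(ct,f(372,287),.159),onz(ct,f(399,364),.159),'mark',onz(ct,f(182,338),.115),'ptr',onz(ct,f(247,335),.115))
E
python3 plan.py .69 .01 .22 -0.07
```

```text
gauge [0.68875047 0.03294411 0.118     ] knob [ 0.67594226 -0.09533292  0.13      ] bar [ 0.70325257 -0.08747616  0.159     ] [ 0.6498875  -0.10632306  0.159     ] mark [0.67489209 0.0440634  0.115     ] ptr [ 0.67771061 -0.00164384  0.115     ]
tcp [0.5357 0.0945 0.2164] rot [-3.1414e+00 -2.2000e-03 -7.0300e-02] t 36.85 q [-0.05  0.07  1.68  0.    1.38  1.59]
4 rows d [ 0.04    0.0184 -0.0008] r [-0.     -0.0006 -0.0001]
```

Request:
arm_command(moves=[{"dx": 0.038, "dy": 0.018, "dz": 0, "rx": 0, "ry": 0, "rz": 0}, {"dx": 0.038, "dy": 0.018, "dz": 0, "rx": 0, "ry": 0, "rz": 0}, {"dx": 0.038, "dy": 0.018, "dz": 0, "rx": 0, "ry": 0, "rz": 0}, {"dx": 0.038, "dy": 0.018, "dz": 0, "rx": 0, "ry": 0, "rz": 0}, {"dx": 0, "dy": 0, "dz": 0, "rx": 0, "ry": 0, "rz": 0}, {"dx": 0, "dy": 0, "dz": 0, "rx": 0, "ry": 0, "rz": 0}, {"dx": 0, "dy": 0, "dz": 0, "rx": 0, "ry": 0, "rz": 0}])

```text
time: 37.55
tcp_pos: [0.6804, 0.0128, 0.2144]
tcp_rot: [-3.141, 0.002, -0.07]
wrist_force: [-0.3, -0.2, -0.1]
width: 0.0498
```

```bash
python3 - <<'E'
from h import *
import pickle
o=manip.get_obs(); w=manip.capture('wrist'); cv2.imwrite('pics/w17.png',w); pickle.dump(o,open('o17.pkl','wb'));print(o['tcp_pos'],o['tcp_rot'])
crop('w17c.png',w,200,80,520,320,2.5)
E
```

```text
[0.68037088 0.01283828 0.21443351] [-3.14108597e+00  2.43213173e-03 -6.95930507e-02]
```

View pics/w17c.png

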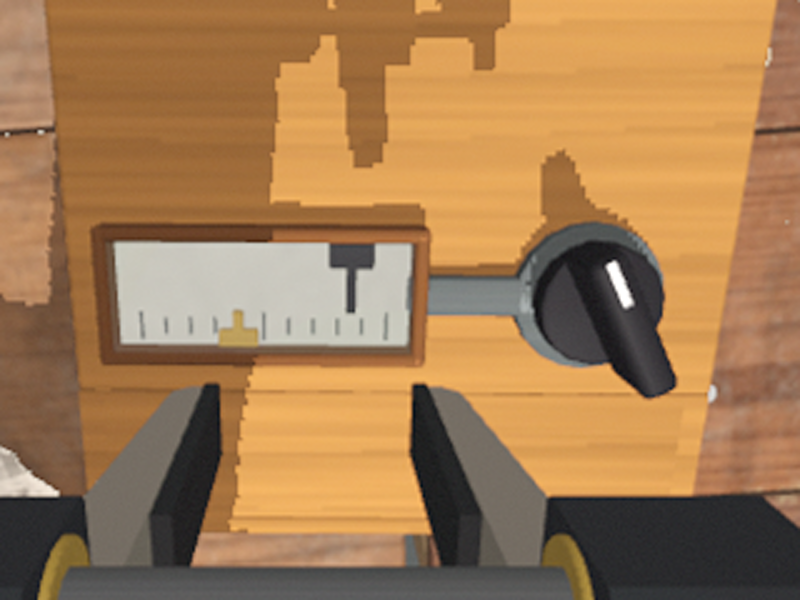

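```bash
python3 - <<'E'
from h import *
import pickle
o=pickle.load(open('o17.pkl','rb')); c=cam('wrist',o); f=lambda u,v:(200+u/2.5,80+v/2.5)
a=-.0698; yv=np.array([-np.sin(a),np.cos(a)])
for z in (.110,.114,.118):
    m=onz(c,f(237.5,311),z);q=onz(c,f(351,312),z); print(z,m.round(4),q.round(4),((m-q)[:2]@yv).round(4))
print('foot',onz(c,f(589,294),.118),'topdisk',onz(c,f(600,302),.13))
e1=onz(c,f(600,255),.159);e2=onz(c,f(657,382),.159); print(e1,e2,'ang',np.arctan2(*(e1-e2)[[1,0]]))
E
python3 plan.py .678 -.096 .20 .335 6
```

```text
0.11 [0.6826 0.0447 0.11  ] [ 0.6789 -0.0016  0.11  ] 0.0464
0.114 [0.6837 0.0442 0.114 ] [ 0.68   -0.0014  0.114 ] 0.0458
0.118 [0.6848 0.0436 0.118 ] [ 0.6811 -0.0013  0.118 ] 0.0451
foot [ 0.68183735 -0.09537763  0.118     ] topdisk [ 0.68174391 -0.09499434  0.13      ]
[ 0.70624375 -0.08266305  0.159     ] [ 0.66001642 -0.10410802  0.159     ] ang 0.43435474781447675
tcp [0.6805 0.013  0.2152] rot [-3.1413e+00  1.2000e-03 -6.9300e-02] t 37.6 q [-0.16  0.43  1.26  0.    1.45  1.48]
6 rows d [-0.0022  0.0182  0.0025] r [-0.0001  0.0002 -0.0674]
```

Request:
arm_command(moves=[{"dx": -0.002, "dy": 0.018, "dz": 0, "rx": 0, "ry": 0, "rz": -0.07}, {"dx": -0.002, "dy": 0.018, "dz": 0, "rx": 0, "ry": 0, "rz": -0.07}, {"dx": -0.002, "dy": 0.018, "dz": 0, "rx": 0, "ry": 0, "rz": -0.07}, {"dx": -0.002, "dy": 0.018, "dz": 0, "rx": 0, "ry": 0, "rz": -0.07}, {"dx": -0.002, "dy": 0.018, "dz": 0, "rx": 0, "ry": 0, "rz": -0.07}, {"dx": -0.002, "dy": 0.018, "dz": 0, "rx": 0, "ry": 0, "rz": -0.07}, {"dx": 0, "dy": 0, "dz": 0, "rx": 0, "ry": 0, "rz": 0}, {"dx": 0, "dy": 0, "dz": 0, "rx": 0, "ry": 0, "rz": 0}, {"dx": 0, "dy": 0, "dz": 0, "rx": 0, "ry": 0, "rz": 0}], gripper=0.06)

```text
time: 38.5
tcp_pos: [0.6807, -0.0944, 0.2159]
tcp_rot: [-3.141, -0.0, 0.35]
wrist_force: [0.2, 0.3, 0.4]
width: 0.0598
```

```bash
python3 - <<'E'
from h import *
o=manip.get_obs(); w=manip.capture('wrist'); c=cam('wrist',o);print(o['tcp_pos'],o['tcp_rot'])
print((proj(c,[[.680,-.0955,.159],[.680,-.0955,.13]])-[200,80])*2.5)
crop('w18c.png',w,200,80,520,320,2.5)
E
python3 plan.py .680 -.0955 .134 .36
```

```text
[ 0.6807294  -0.0944377   0.21590304] [-3.14126223e+00 -2.53514153e-04  3.49914467e-01]
[[318.2330184  351.39583201]
 [317.79728507 327.28815854]]
tcp [ 0.6808 -0.0945  0.2158] rot [-3.1414e+00 -2.0000e-04  3.5030e-01] t 38.55 q [-0.31  0.45  1.24  0.    1.45  0.91]
2 rows d [-0.0006  0.0003  0.0409] r [-0.0001 -0.0001 -0.0049]
```

View pics/w18c.png

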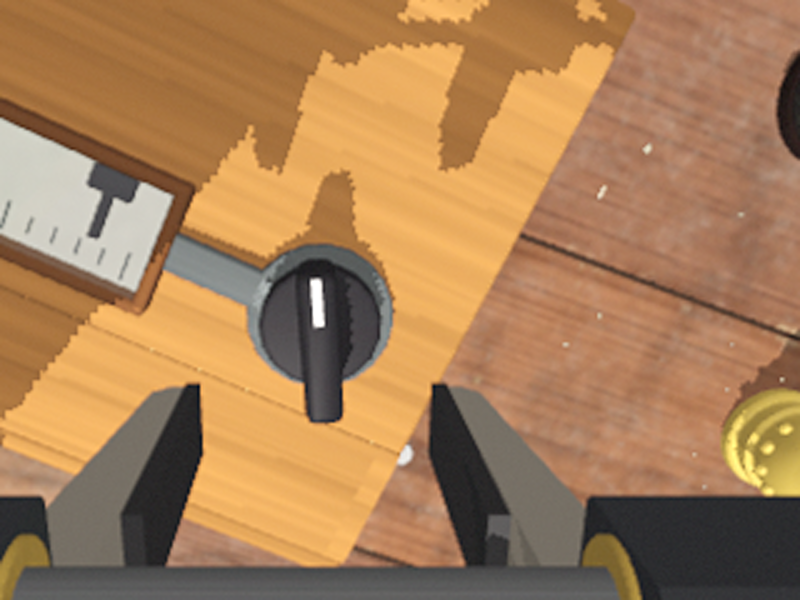

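Request:
arm_command(moves=[{"dx": 0, "dy": 0.0005, "dz": 0.02, "rx": 0, "ry": 0, "rz": -0.05}, {"dx": 0, "dy": 0, "dz": 0.03, "rx": 0, "ry": 0, "rz": 0}, {"dx": 0, "dy": 0, "dz": 0.02, "rx": 0, "ry": 0, "rz": 0}, {"dx": 0, "dy": 0, "dz": 0.01, "rx": 0, "ry": 0, "rz": 0}, {"dx": 0, "dy": 0, "dz": 0, "rx": 0, "ry": 0, "rz": 0}, {"dx": 0, "dy": 0, "dz": 0, "rx": 0, "ry": 0, "rz": 0}, {"dx": 0, "dy": 0, "dz": 0, "rx": 0, "ry": 0, "rz": 0}])

```text
time: 39.25
tcp_pos: [0.6823, -0.0965, 0.1376]
tcp_rot: [3.14, -0.002, 0.4]
wrist_force: [0.2, -0.5, 0.2]
width: 0.0598
```

Request:
arm_command(moves=[{"dx": 0, "dy": 0, "dz": 0, "rx": 0, "ry": 0, "rz": 0}, {"dx": 0, "dy": 0, "dz": 0, "rx": 0, "ry": 0, "rz": 0}, {"dx": 0, "dy": 0, "dz": 0, "rx": 0, "ry": 0, "rz": 0}, {"dx": 0, "dy": 0, "dz": 0, "rx": 0, "ry": 0, "rz": 0}, {"dx": 0, "dy": 0, "dz": 0, "rx": 0, "ry": 0, "rz": 0}, {"dx": 0, "dy": 0, "dz": 0, "rx": 0, "ry": 0, "rz": 0}], gripper=0.0)

```text
time: 39.85
tcp_pos: [0.6811, -0.0962, 0.1356]
tcp_rot: [-3.141, 0.0, 0.4]
wrist_force: [-2.9, 9.1, 2.2]
width: 0.0144
```

```bash
python3 plan.py .680 -.0955 .134 .40
```

```text
tcp [ 0.6811 -0.0962  0.1356] rot [-3.141   0.      0.3997] t 39.85 q [-0.32  0.51  1.32  0.    1.32  0.86]
1 rows d [-0.0008 -0.0011  0.0016] r [-0.0006  0.     -0.0003]
```

Request:
arm_command(moves=[{"dx": 0, "dy": -0.001, "dz": 0, "rx": 0, "ry": 0, "rz": -0.05}, {"dx": 0, "dy": 0, "dz": 0, "rx": 0, "ry": 0, "rz": -0.1}, {"dx": 0, "dy": 0, "dz": 0, "rx": 0, "ry": 0, "rz": -0.1}, {"dx": 0, "dy": 0, "dz": 0, "rx": 0, "ry": 0, "rz": -0.1}, {"dx": 0, "dy": 0, "dz": 0, "rx": 0, "ry": 0, "rz": -0.1}, {"dx": 0, "dy": 0, "dz": 0, "rx": 0, "ry": 0, "rz": -0.1}, {"dx": 0, "dy": 0, "dz": 0, "rx": 0, "ry": 0, "rz": -0.1}, {"dx": 0, "dy": 0, "dz": 0, "rx": 0, "ry": 0, "rz": -0.1}, {"dx": 0, "dy": 0, "dz": 0, "rx": 0, "ry": 0, "rz": -0.1}, {"dx": 0, "dy": 0, "dz": 0, "rx": 0, "ry": 0, "rz": -0.1}, {"dx": 0, "dy": 0, "dz": 0, "rx": 0, "ry": 0, "rz": -0.05}, {"dx": 0, "dy": 0, "dz": 0, "rx": 0, "ry": 0, "rz": 0}])

```text
time: 41.05
tcp_pos: [0.6806, -0.0956, 0.1355]
tcp_rot: [-3.141, 0.0, 1.4]
wrist_force: [-1.2, -0.3, 1.3]
width: 0.0141
```

Request:
arm_command(moves=[{"dx": 0, "dy": 0, "dz": 0, "rx": 0, "ry": 0, "rz": -0.05}, {"dx": 0, "dy": 0, "dz": 0, "rx": 0, "ry": 0, "rz": -0.1}, {"dx": 0, "dy": 0, "dz": 0, "rx": 0, "ry": 0, "rz": -0.1}, {"dx": 0, "dy": 0, "dz": 0, "rx": 0, "ry": 0, "rz": -0.1}, {"dx": 0, "dy": 0, "dz": 0, "rx": 0, "ry": 0, "rz": -0.1}, {"dx": 0, "dy": 0, "dz": 0, "rx": 0, "ry": 0, "rz": -0.1}, {"dx": 0, "dy": 0, "dz": 0, "rx": 0, "ry": 0, "rz": -0.1}, {"dx": 0, "dy": 0, "dz": 0, "rx": 0, "ry": 0, "rz": -0.1}, {"dx": 0, "dy": 0, "dz": 0, "rx": 0, "ry": 0, "rz": -0.1}, {"dx": 0, "dy": 0, "dz": 0, "rx": 0, "ry": 0, "rz": -0.1}, {"dx": 0, "dy": 0, "dz": 0, "rx": 0, "ry": 0, "rz": -0.05}, {"dx": 0, "dy": 0, "dz": 0, "rx": 0, "ry": 0, "rz": 0}])

```text
time: 42.25
tcp_pos: [0.68, -0.0958, 0.1356]
tcp_rot: [-3.14, -0.001, 2.399]
wrist_force: [-5.2, -1.6, 2.5]
width: 0.0137
```

```bash
python3 - <<'E'
from h import *
o=manip.get_obs(); w=manip.capture('wrist');print(o['tcp_pos'],o['tcp_rot'],o['wrist_force'],o['moment'],o['joint_pos'],o['width'])
cv2.imwrite('pics/w19.png',w)
s=manip.capture('scene'); t=manip.capture('top'); crop('s19.png',s,200,160,340,260,5);crop('t19.png',t,260,100,380,220,5)
E
```

```text
[ 0.67997532 -0.09582338  0.13556302] [-3.13984706e+00 -1.23741732e-03  2.39862087e+00] [-5.2444229  -1.64202087  2.47195345] [-0.21563037  0.64678356  0.01782561] [-3.14992377e-01  5.05570304e-01  1.32164021e+00 -1.11036246e-03
  1.31623258e+00 -1.14253739e+00] 0.013713165899953637
```

View pics/w19.png

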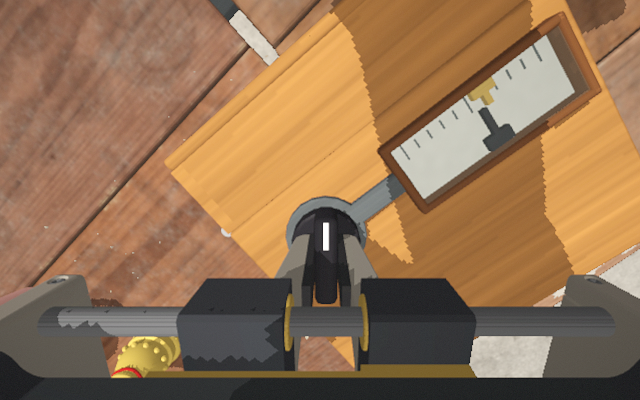

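View pics/s19.png

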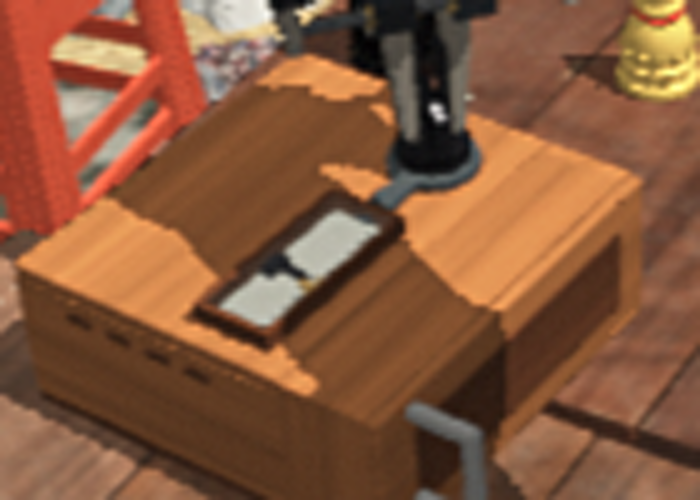

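```bash
python3 - <<'E'
from h import *
w=cv2.imread('pics/w19.png'); crop('w19c.png',w,440,60,540,160,6)
E
```

```text
(no output)
```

View pics/w19c.png

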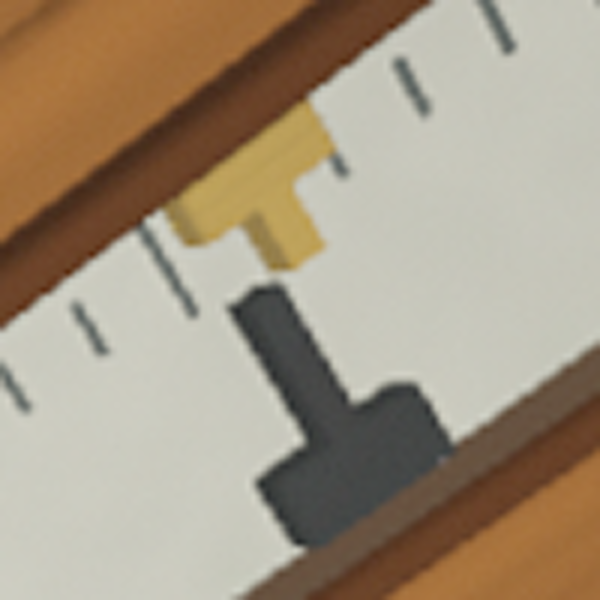

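```bash
python3 - <<'E'
from h import *
o=manip.get_obs(); c=cam('wrist',o); f=lambda u,v:(440+u/6,60+v/6)
a=-.0698; yv=np.array([-np.sin(a),np.cos(a)])
for z in (.112,.116):
    m=onz(c,f(300,258),z);q=onz(c,f(256,296),z); d=(m-q)[:2]@yv; print(z,m.round(4),q.round(4),d.round(4),d/.02)
    # ticks direction check
    t1=onz(c,f(143,226),.11);t2=onz(c,f(193,315),.11); print('tick dir',(t1-t2)[:2], 'angle',np.arctan2(*(t1-t2)[[1,0]]))
E
```

```text
0.112 [0.6852 0.0456 0.112 ] [0.6852 0.0399 0.112 ] 0.0057 0.2870380701908353
tick dir [-0.01143265  0.00130123] angle 3.02826300722975
0.116 [0.6839 0.0438 0.116 ] [0.684  0.0381 0.116 ] 0.0056 0.2811346254074958
tick dir [-0.01143265  0.00130123] angle 3.02826300722975
```

Request:
arm_command(moves=[{"dx": 0, "dy": 0, "dz": 0, "rx": 0, "ry": 0, "rz": -0.08}, {"dx": 0, "dy": 0, "dz": 0, "rx": 0, "ry": 0, "rz": -0.08}, {"dx": 0, "dy": 0, "dz": 0, "rx": 0, "ry": 0, "rz": -0.08}, {"dx": 0, "dy": 0, "dz": 0, "rx": 0, "ry": 0, "rz": -0.045}, {"dx": 0, "dy": 0, "dz": 0, "rx": 0, "ry": 0, "rz": 0}, {"dx": 0, "dy": 0, "dz": 0, "rx": 0, "ry": 0, "rz": 0}, {"dx": 0, "dy": 0, "dz": 0, "rx": 0, "ry": 0, "rz": 0}])

```text
time: 43.1
tcp_pos: [0.6799, -0.096, 0.1356]
tcp_rot: [-3.14, -0.002, 2.682]
wrist_force: [-5.9, -1.8, 3.4]
width: 0.0141
```

```bash
python3 - <<'E'
from h import *
o=manip.get_obs(); w=manip.capture('wrist');print(o['tcp_pos'],o['tcp_rot'])
cv2.imwrite('pics/w20.png',w); crop('w20c.png',w,330,20,630,220,2.6)
c=cam('wrist',o); print(proj(c,[.6845,.0446,.114]))
u,v=proj(c,[.6845,.0446,.114])[0].astype(int); print(u-50,v-50); crop('w20d.png',w,u-50,v-50,u+50,v+50,6)
E
```

```text
[ 0.6798792  -0.09595169  0.13556947] [-3.13992948e+00 -1.81244114e-03  2.68248813e+00]
[[513.70456802 155.34897981]]
463 105
```

View pics/w20d.png

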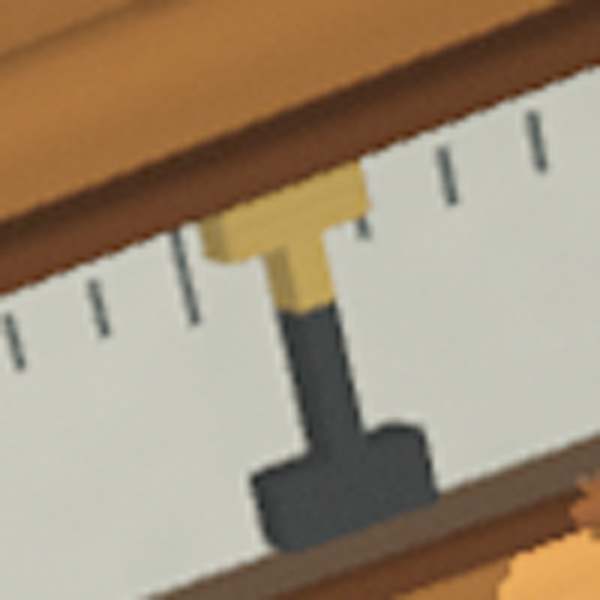

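Request:
arm_command(moves=[{"dx": 0, "dy": 0, "dz": 0, "rx": 0, "ry": 0, "rz": 0}, {"dx": 0, "dy": 0, "dz": 0, "rx": 0, "ry": 0, "rz": 0}, {"dx": 0, "dy": 0, "dz": 0, "rx": 0, "ry": 0, "rz": 0}, {"dx": 0, "dy": 0, "dz": 0, "rx": 0, "ry": 0, "rz": 0}, {"dx": 0, "dy": 0, "dz": -0.03, "rx": 0, "ry": 0, "rz": 0}, {"dx": 0, "dy": 0, "dz": -0.03, "rx": 0, "ry": 0, "rz": 0}, {"dx": 0, "dy": 0, "dz": -0.02, "rx": 0, "ry": 0, "rz": 0}, {"dx": 0, "dy": 0, "dz": 0, "rx": 0, "ry": 0, "rz": 0}], gripper=0.05)

```text
time: 43.95
tcp_pos: [0.683, -0.096, 0.22]
tcp_rot: [3.14, 0.008, 2.685]
wrist_force: [0.4, 0.5, 0.8]
width: 0.0499
```

```bash
python3 plan.py .68 .035 .215 1.5
```

```text
tcp [ 0.683 -0.096  0.22 ] rot [3.1403 0.0077 2.6846] t 43.95 q [-0.31  0.44  1.24  0.    1.45 -1.43]
9 rows d [0.013  0.0083 0.0005] r [0.0006 0.0007 0.1316]
```

```bash
python3 plan.py .685 .044 .21 3.072 5
```

```text
tcp [ 0.683 -0.096  0.22 ] rot [3.1403 0.0077 2.6846] t 43.95 q [-0.31  0.44  1.24  0.    1.45 -1.43]
5 rows d [0.008 0.027 0.002] r [-0.      0.0016 -0.0775]
```

Request:
arm_command(moves=[{"dx": 0.008, "dy": 0.027, "dz": 0, "rx": 0, "ry": 0, "rz": -0.077}, {"dx": 0.008, "dy": 0.027, "dz": 0, "rx": 0, "ry": 0, "rz": -0.077}, {"dx": 0.008, "dy": 0.027, "dz": 0, "rx": 0, "ry": 0, "rz": -0.077}, {"dx": 0.008, "dy": 0.027, "dz": 0, "rx": 0, "ry": 0, "rz": -0.077}, {"dx": 0.008, "dy": 0.027, "dz": 0, "rx": 0, "ry": 0, "rz": -0.077}, {"dx": 0, "dy": 0, "dz": 0, "rx": 0, "ry": 0, "rz": 0}, {"dx": 0, "dy": 0, "dz": 0, "rx": 0, "ry": 0, "rz": 0}, {"dx": 0, "dy": 0, "dz": 0, "rx": 0, "ry": 0, "rz": 0}])

```text
time: 44.75
tcp_pos: [0.6827, 0.0435, 0.2147]
tcp_rot: [-3.141, -0.001, 3.068]
wrist_force: [-0.4, -0.3, 1.5]
width: 0.0499
```

```bash
python3 - <<'E'
from h import *
o=manip.get_obs(); w=manip.capture('wrist');print(o['tcp_pos'],o['tcp_rot'])
cv2.imwrite('pics/w21.png',w)
c=cam('wrist',o); u,v=proj(c,[.6845,.0446,.114])[0].astype(int); print(u-40,v-40); crop('w21d.png',w,u-40,v-40,u+40,v+40,7)
E
```

```text
[0.68270796 0.04348337 0.21468867] [-3.14123050e+00 -1.04042254e-03  3.06805860e+00]
286 167
```

View pics/w21d.png

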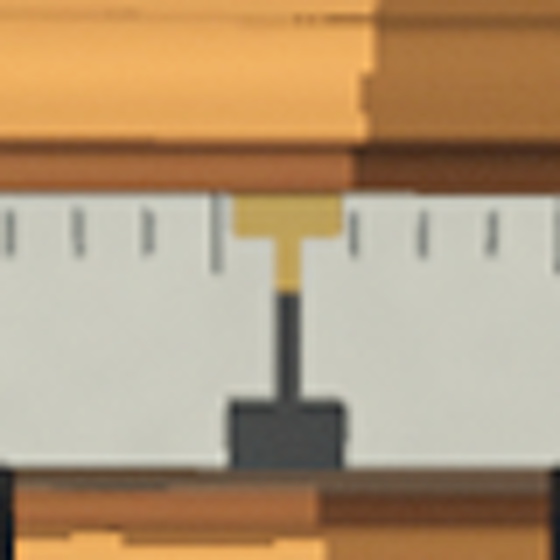

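View pics/w21.png

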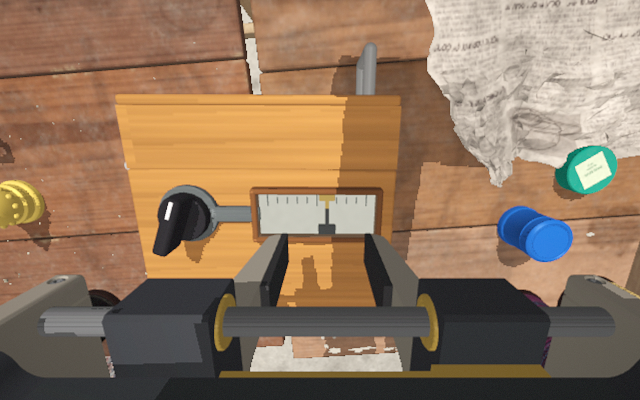

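Request:
arm_command(moves=[{"dx": 0, "dy": 0, "dz": -0.04, "rx": 0, "ry": 0, "rz": 0}, {"dx": 0, "dy": 0, "dz": -0.04, "rx": 0, "ry": 0, "rz": 0}, {"dx": 0, "dy": 0, "dz": -0.04, "rx": 0, "ry": 0, "rz": 0}, {"dx": 0, "dy": 0, "dz": 0, "rx": 0, "ry": 0, "rz": 0}, {"dx": 0, "dy": 0, "dz": 0, "rx": 0, "ry": 0, "rz": 0}, {"dx": 0, "dy": 0, "dz": 0, "rx": 0, "ry": 0, "rz": 0}])

```text
time: 45.4
tcp_pos: [0.6824, 0.0438, 0.3336]
tcp_rot: [3.142, -0.003, 3.069]
wrist_force: [1.2, 0.4, 0.2]
width: 0.0497
```

```bash
python3 - <<'E'
from h import *
s=manip.capture('scene'); crop('s22.png',s,70,130,400,390,2.4)
a=cv2.imread('pics/s1.png'); b=cv2.imread('pics/s22.png')
E
```

```text
(no output)
```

View pics/s22.png

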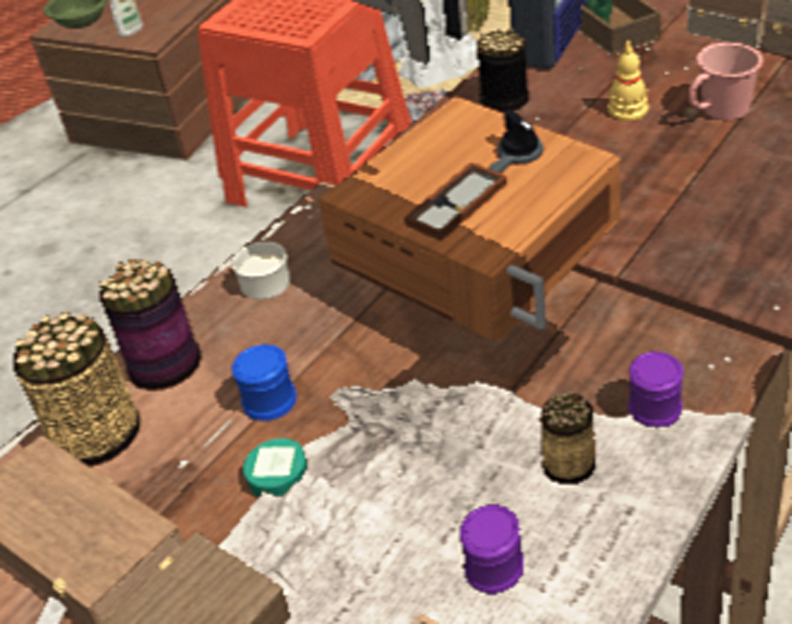

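The scene view shows the door flush, with its handle at (527,297) as at the start, and every other object where it was. I'm handing the job in.

```bash
python3 -c "
from workcell import manip
print(manip.job_done())"
```

```text
the job is handed in; nothing more can be done
None
```

The job is handed in at about 45 s of the 210 s allowed.

**What I did:** I swung the door open to about 1.79 rad and pulled the tray to its stop. I stood the two lidded boxes present (the black one and the brown one) upright in the tray. Then I pushed the tray home, shut the door and turned the knob about 2.28 rad.

**Last checks:**
- **Gauge:** a wrist picture from straight above shows the pointer and brass mark lined up to well under a millimetre. It was taken after letting go of the knob.
- **Door:** it closed firmly against its stop, and its angle from the arm's position reads about 0. The scene view shows it flush.
- **Tray:** it met its home stop when pushed, with the handle back within about 2 mm of where I first gripped it.
- **Other things:** the open cheroot box, mug, ornament, tin and the blue and purple look-alikes look unmoved in the last scene picture.

**One oddity:** the black box shifted a few centimetres inside the tray while I was fetching the brown one. It stayed upright and inside, so I left it. I could not see either box after the door was shut; the last view of both standing upright was with the tray still out.

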